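# Load four sample vials from the rack into the dry-block heater in order

### The job

Move the four blue-capped sample vials from the grey rack into the four aluminium blocks of the dry-block heater, keeping their order: the vial next to the rack's bow handle goes into the block next to the heater's console, and so on down the row. The vials look alike, so carry them over one at a time in that order, starting at the bow handle, and always keep them upright; in the end each must stand right down in its block.

Things in the scene. Friction and masses are not known exactly. Their poses are not given: they have to be found in the camera images.
- vial_a_mid (a point): One of four alike sample vials: white barrel 24 mm across (lower 52 mm), blue cap 22 mm across, 62 mm tall, about 40 g, upright in the rack at the start; which vial stands where in the rack changes. This point is its centre, 31 mm above its foot; z is its axis. In the rack this point is at z = 127 mm; standing home in a heater block, at z = 149 mm.
- vial_b_mid (a point): One of four alike sample vials: white barrel 24 mm across (lower 52 mm), blue cap 22 mm across, 62 mm tall, about 40 g, upright in the rack at the start; which vial stands where in the rack changes. This point is its centre, 31 mm above its foot; z is its axis. In the rack this point is at z = 127 mm; standing home in a heater block, at z = 149 mm.
- vial_c_mid (a point): One of four alike sample vials: white barrel 24 mm across (lower 52 mm), blue cap 22 mm across, 62 mm tall, about 40 g, upright in the rack at the start; which vial stands where in the rack changes. This point is its centre, 31 mm above its foot; z is its axis. In the rack this point is at z = 127 mm; standing home in a heater block, at z = 149 mm.
- vial_d_mid (a point): One of four alike sample vials: white barrel 24 mm across (lower 52 mm), blue cap 22 mm across, 62 mm tall, about 40 g, upright in the rack at the start; which vial stands where in the rack changes. This point is its centre, 31 mm above its foot; z is its axis. In the rack this point is at z = 127 mm; standing home in a heater block, at z = 149 mm.
- block_a: One of four alike fixed aluminium blocks in a straight row, 44 mm apart, in the heater; 42 x 60 mm, with a blind hole 33 mm across (3 mm chamfer), 26 mm deep, in its middle. Origin: centre of its underside, z = 112 mm; hole floor at z = 118, top at z = 144 mm, right above it. x axis along the row, z up. Which block stands where in the row changes.
- block_b: One of four alike fixed aluminium blocks in a straight row, 44 mm apart, in the heater; 42 x 60 mm, with a blind hole 33 mm across (3 mm chamfer), 26 mm deep, in its middle. Origin: centre of its underside, z = 112 mm; hole floor at z = 118, top at z = 144 mm, right above it. x axis along the row, z up. Which block stands where in the row changes.
- block_c: One of four alike fixed aluminium blocks in a straight row, 44 mm apart, in the heater; 42 x 60 mm, with a blind hole 33 mm across (3 mm chamfer), 26 mm deep, in its middle. Origin: centre of its underside, z = 112 mm; hole floor at z = 118, top at z = 144 mm, right above it. x axis along the row, z up. Which block stands where in the row changes.
- block_d: One of four alike fixed aluminium blocks in a straight row, 44 mm apart, in the heater; 42 x 60 mm, with a blind hole 33 mm across (3 mm chamfer), 26 mm deep, in its middle. Origin: centre of its underside, z = 112 mm; hole floor at z = 118, top at z = 144 mm, right above it. x axis along the row, z up. Which block stands where in the row changes.
- console: The heater's console: end piece with black top, display and four keys, 26 x 74 mm, top at z = 136 mm, at the near or far end of the row of blocks (the other end piece is white with a grille). Heater and rack stand on a dark shelf, top at z = 82 mm. Origin: centre of its underside, in line with the row; x along the row, z up. The holes are 35 (the first), 79, 123 and 167 mm from it.
- rack_grip: End piece of the grey vial rack with the steel bow handle (48 mm wide across the row, up to z = 143 mm), fixed at the rack's near or far end. Origin: centre of its underside, z = 90 mm, in line with the row; x along the row, z up. The rack is 66 mm wide, top at z = 118 mm; its holes, 33 mm across, 22 mm deep, are 35 (the first), 79, 123 and 167 mm from it.
Not all that is in view belongs to the job. What is shaped like the part that bears vial_b_mid but purple or red is not meant.

How it is judged:
By the outcome, as a careful person would: the job done as asked, in the order asked, and still so for the second after the job is handed in, with the robot touching nothing.
It also fails if it takes over 83 s, if anything falls off the work surface, if the arm or the gripper's body presses on something with over 40 N, if the wrist force passes 120 N, or if a joint passes its speed limit or range.

### The arm

A 6-joint arm with a two-finger parallel gripper is mounted at the origin on a cart in front of the work surface, level with it; the furniture and walls round the work are solid. World frame = base frame: x ahead of the robot, y to its left, z up, the work surface at z = 0. Lengths are in m, angles in degrees, forces in N, time in s.
With the tool pointing down it reaches from about 0.25 to 0.725 m from the base axis. Payload 4 kg.
Tool frame: the origin (TCP) lies at the very end of the fingers, on their centre line; the grasp point (between the pads) lies 19 mm behind it; z points along the fingers, y is the line along which they close (so a half turn about z gives the same grasp; the last joint's range is limited). The gripper opens to 85 mm and grips with 20 to 120 N. Pads are 22 mm wide; open, the fingers measure 114 mm over their backs; the gripper's body (76 mm by 85 mm) begins 54 mm behind the grasp point. The pads swing forward as they close: fully open they stand 13 mm farther back than shut.
Start: joints at [-77.235, 13.785, 0.286, 76.501, 0, 90], TCP at [0.11, -0.488, 0.231] pointing down, gripper open.
Joint ranges: [-155.79, 155.79], [-60.16, 107.12], [-62.33, 73.08], [-114, 123.19], [-81.49, 82.49], [-180, 180]. Speed limits (degrees/s): [159.86, 159.86, 180, 180, 180, 180].

### API

Orientations are given as a 3x3 rotation matrix whose columns are the frame's x, y, z axes.
In Python, from plant import r, snapshot, camera_info gives the robot as it stands. The module is installed in compiled form; this text tells all that it offers.
- The arm moves only by the tool carry_out, never from a script. Its argument "increments" is a list of rows, each an object of numbers: "claw": the finger opening in mm, from 0 to 85.4; "dx", "dy", "dz": the shift along the tool's x, y, z in mm; "wx", "wy", "wz": the turn, a rotation vector about the tool's x, y, z in degrees. A call has 1 to 10 rows; each row shifts and turns the commanded pose from where the row before left it, along the tool's axes as they then stand; what a row does not reach is not made up. A row lasts 1/8 s, in which the tool goes at most 62.5 mm and 10.7 degrees, less where a joint would pass 70% of its speed; a pose out of reach is approached as far as the arm can. A call is refused whole if a number of a shift passes 62.5 or a number of a turn 10.7, either way. A call with a gripper value outside its range is refused whole. The fingers move at their own pace and stop on an object; the grip force is fixed at half the most. Time passes only in rows, so rows that do not move let the fingers close. It gives the time, the measured TCP pose, the force, the opening and the grip force at its end, in the units of the state.
- r.read_state(): the state, without advancing time (a new reading comes with each control period).
- snapshot(name): name is "side" or "top" or "wrist"; returns the picture (400x640x3 uint8, red, green, blue); there is no depth.
- camera_info(name): a dict with "fx", "fy", "cx", "cy" (pixels), "rvec" (rotation vector, rad) and "tvec" (3), from world to camera coordinates, as OpenCV has them; the wrist camera has in their place "T_tool_cam" (4x4, takes a point from camera to tool coordinates, whose origin is the TCP and whose axes are the flange's). Camera axes: x right, y down, z forward; pixel columns grow to the right and rows downward; lengths in m; the calibration is good to about 2 mm. A picture is of the moment at which its call begins: read the wrist's pose just before it. camera_info takes no time and is no camera call.
- r.close_job(): hands the job in; it is judged then, once.
The state is a dict: "t": time; "joint_positions": joint angles; "qd": joint speeds; "joint_torque": joint torques, N m; "ee_pos": TCP position; "tool_rot": TCP orientation; "wrist_force": force on the tool from outside, world axes, zero at the start; "torque": the same for the moment, N m; "width": finger opening in m; "grip_force": force on a finger pad.
Only numpy, scipy, OpenCV 4.12 (cv2) and the standard library are available. Lean on these libraries where they do the work, as an engineer would, in place of code of your own. Each camera call takes 0.05 s, during which the arm holds its last target. There are 200 camera calls.

## Working session

There is one attempt and no reset: what is moved stays moved. The work goes in short steps, Python scripts to look and compute and a tool call to move; the robot and the scene stay as the last step left them, time stands still between calls to the robot, and variables do not carry over. Pictures are saved under pics/ and viewed, at most 14 in all, crops included, and the job is handed in when it is done.

Besides the shell and the picture viewer there is one more tool, called after "Emit:" by a JSON object that holds its "name" and its "arguments", one argument or row to a line. carry_out: Moves the arm, as the interface text tells. Its arguments: {"type":"object","properties":{"increments":{"type":"array","items":{"type":"object","properties":{"claw":{"type":"number"},"dx":{"type":"number"},"dy":{"type":"number"},"dz":{"type":"number"},"wx":{"type":"number"},"wy":{"type":"number"},"wz":{"type":"number"}}}}},"required":["increments"]}

```bash
mkdir -p pics; python3 - <<'E'
from plant import r,snapshot,camera_info
import cv2
s=r.read_state();print(s)
for n in("side","top"):
    im=snapshot(n);cv2.imwrite(f"pics/{n}0.png",im[:,:,::-1]);print(n,camera_info(n))
print(camera_info("wrist"))
im=snapshot("wrist");cv2.imwrite("pics/wrist0.png",im[:,:,::-1])
E
```

```text
{'t': 0.0, 'joint_positions': array([-7.72340525e+01,  1.38332533e+01,  2.14765723e-01,  7.65008329e+01,
       -1.74988587e-03,  8.99999910e+01]), 'qd': array([-0.05726077,  0.05839026,  0.03576778, -0.02469574,  0.08062105,
       -0.0525533 ]), 'joint_torque': array([ 2.90215457e-04, -3.72319758e+01,  2.52406365e+01,  1.69336307e-02,
        1.92726870e-04, -9.05559915e-06]), 'ee_pos': array([ 0.11033899, -0.48704035,  0.23041076]), 'tool_rot': array([[ 9.75280806e-01,  2.20968573e-01, -4.89961489e-04],
       [ 2.20969114e-01, -9.75278705e-01,  2.02430655e-03],
       [-3.05408775e-05, -2.08253368e-03, -9.99997831e-01]]), 'wrist_force': array([-0.99701472,  0.05148127,  0.30293824]), 'torque': array([ 0.00894612,  0.01288237, -0.00028241]), 'grip_force': 0.0, 'width': 0.08523160848401592}
side {'fx': 367.8441909941099, 'fy': 367.8441909941099, 'cx': 325.094963263419, 'cy': 199.0597594329613, 'rvec': array([ 2.0011043 , -0.37972462,  0.20645331]), 'tvec': array([-0.44486695,  0.28659868,  0.55034497])}
top {'fx': 453.7132935696567, 'fy': 453.7132935696567, 'cx': 320.03953310312204, 'cy': 198.27829157552407, 'rvec': array([ 2.15361106, -2.15870794,  0.11294438]), 'tvec': array([0.20099182, 0.53046333, 0.93559956])}
{'fx': 275.63101738664767, 'fy': 275.63101738664767, 'cx': 324.44413175914383, 'cy': 201.78713301241737, 'T_tool_cam': array([[-2.81760603e-04, -9.47901822e-01, -3.18562486e-01,
         8.14533907e-02],
       [ 9.99999922e-01, -1.79313003e-04, -3.50918466e-04,
         3.20982934e-04],
       [ 2.75513857e-04, -3.18562560e-01,  9.47901798e-01,
        -1.42267811e-01],
       [ 0.00000000e+00,  0.00000000e+00,  0.00000000e+00,
         1.00000000e+00]])}
```

View pics/top0.png

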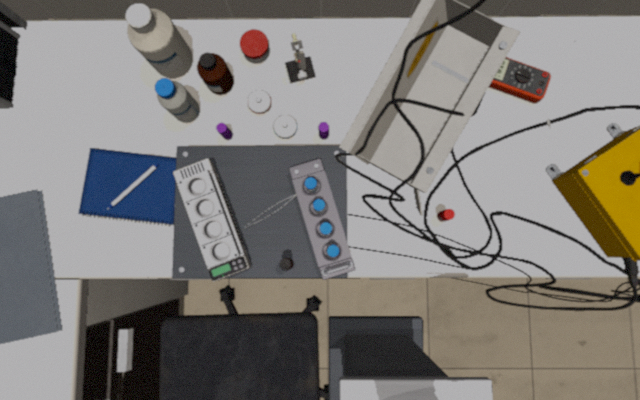

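View pics/side0.png

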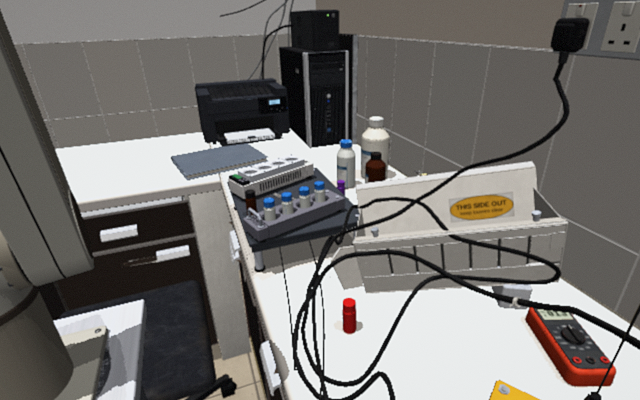

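The top view shows the rack with blue caps at (332,250), (325,229), (318,206) and (311,184), and its bow handle at the near end, about (340,268). The heater's console is also at the near end (228,268), with holes at about (218,252), (211,229), (205,207) and (198,186).

Things that could be mistaken for a wanted vial: the blue-capped bottle (165,88), purple vials (224,130) and (323,130), the red vial (446,214) and the black item (287,260). By the description, the four blue caps in the grey rack are the ones meant.

```bash
cat > h.py <<'E'
import numpy as np,cv2
from plant import r,snapshot,camera_info
def cam(n,s=None):
    c=camera_info(n);K=np.array([[c['fx'],0,c['cx']],[0,c['fy'],c['cy']],[0,0,1]])
    if n=='wrist':
        T=np.eye(4);T[:3,:3]=s['tool_rot'];T[:3,3]=s['ee_pos'];T=T@c['T_tool_cam'];return K,T[:3,:3],T[:3,3]
    R=cv2.Rodrigues(c['rvec'])[0];return K,R.T,-R.T@c['tvec']
def toplane(C,uv,z):
    K,R,o=C;d=(R@np.linalg.inv(K)@np.c_[np.atleast_2d(uv),np.ones(len(np.atleast_2d(uv)))].T).T
    return o+d*((z-o[2])/d[:,2])[:,None]
def proj(C,P):
    K,R,o=C;p=(np.atleast_2d(P)-o)@R@K.T;return p[:,:2]/p[:,2:]
def blobs(im,lo,hi,amin):
    m=cv2.inRange(cv2.cvtColor(im,cv2.COLOR_RGB2HSV),lo,hi)
    n,_,st,ce=cv2.connectedComponentsWithStats(m);return [(ce[i],st[i]) for i in range(1,n) if st[i,4]>=amin]
E
python3 - <<'E'
from h import *
np.set_printoptions(precision=4,suppress=True)
im=cv2.imread('pics/top0.png')[:,:,::-1].copy();C=cam('top')
print('cam',C[2]);print('tcp px',proj(C,r.read_state()['ee_pos']), 'base',proj(C,[0,0,0]))
for c,st in blobs(im,(95,120,80),(125,255,255),40):print(c,st,toplane(C,c,0.158)[0])
uv=[[228,268],[214,250],[211,229],[205,207],[198,186]]
print(toplane(C,uv,.144)); print('black',toplane(C,[[287,260]],.1), 'bow',toplane(C,[[340,268]],.143))
im2=cv2.imread('pics/side0.png')[:,:,::-1].copy();C2=cam('side')
print('cam',C2[2])
for c,st in blobs(im2,(95,120,80),(125,255,255),30):print(c,st,toplane(C2,c,0.153)[0])
a=cv2.resize(cv2.imread('pics/top0.png')[140:290,165:365],None,fx=4,fy=4,interpolation=2)
cv2.imwrite('pics/crop0.png',a)
E
```

```text
cam [0.4188 0.1888 0.993 ]
tcp px [[755.6164 447.8422]] base [[417.5093 455.5232]]
[164.3283  87.3925] [155  79  19  18 265] [0.731  0.4962 0.158 ]
[129.2837 186.0581] [  80  149   96   75 5368] [0.5403 0.5546 0.158 ]
[310.5 182.5] [305 177  12  12 118] [0.5459 0.216  0.158 ]
[318.4741 204.3103] [313 199  12  12 116] [0.505  0.2012 0.158 ]
[325.6838 227.6752] [320 222  12  12 117] [0.4618 0.188  0.158 ]
[332.6387 250.3782] [327 244  12  13 119] [0.4203 0.1754 0.158 ]
[[0.3882 0.3694 0.144 ]
 [0.4214 0.3963 0.144 ]
 [0.4605 0.403  0.144 ]
 [0.502  0.4154 0.144 ]
 [0.542  0.4298 0.144 ]]
black [[0.4019 0.2637 0.1   ]] bow [[0.3879 0.1617 0.143 ]]
cam [ 0.2962 -0.5035  0.4916]
[345.7204 142.9247] [340 139  12   9  93] [0.7221 0.4674 0.153 ]
[318.8125 184.725 ] [314 181  10   9  80] [0.5444 0.2121 0.153 ]
[303.5647 190.1882] [299 186  10  10  85] [0.5038 0.1979 0.153 ]
[286.0556 196.0556] [281 192  11  10  90] [0.4606 0.1845 0.153 ]
[268.3663 201.8713] [263 197  12  11 101] [0.4196 0.1723 0.153 ]
```

View pics/crop0.png

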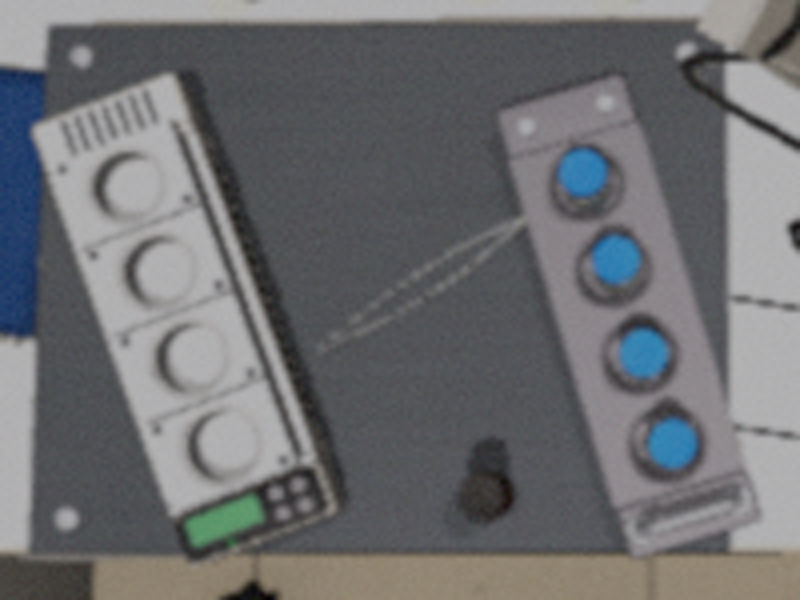

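View pics/wrist0.png

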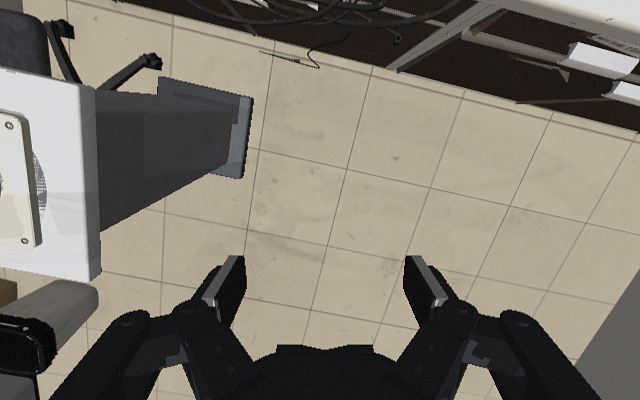

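The 4x crop confirms four blue-capped vials in the grey rack, with the bow handle at the near end, crop (690,510). The green-display console is also at the near end, crop (250,510), with hole 1 at crop (227,443). The wrist camera sees only floor for now. I'll go round at a safe height and look at both pieces from close up.

Emit:
{"name": "carry_out", "arguments": {
  "increments": [
    {"dz":-45,"claw":60},
    {"dz":-45},
    {"dx":31,"dy":-42},
    {"dx":31,"dy":-42},
    {"dx":31,"dy":-42},
    {"dx":31,"dy":-42},
    {"dx":31,"dy":-42},
    {"dx":31,"dy":-42},
    {"dx":31,"dy":-42},
    {"dx":31,"dy":-42}
  ]
}}

```text
invalid input at $.increments[0]: expected keys claw, dx, dy, dz, wx, wy, wz
```

Emit:
{"name": "carry_out", "arguments": {
  "increments": [
    {"dx":23,"dy":-43},
    {"dx":23,"dy":-43},
    {"dx":23,"dy":-43},
    {"dx":23,"dy":-43},
    {"dx":23,"dy":-43},
    {"dx":23,"dy":-43},
    {"dx":23,"dy":-43},
    {"dx":23,"dy":-43},
    {"wz":-4.3},
    {"dx":0}
  ]
}}

```text
invalid input at $.increments[0]: expected keys claw, dx, dy, dz, wx, wy, wz
```

```bash
python3 - <<'E'
from h import *
np.set_printoptions(precision=4,suppress=True)
s=r.read_state();im=snapshot('wrist');cv2.imwrite('pics/w1.png',im[:,:,::-1])
print(s['t'],s['ee_pos'],s['wrist_force'],s['width'],np.degrees(np.arctan2(s['tool_rot'][1,0],s['tool_rot'][0,0])))
C=cam('wrist',s)
for c,st in blobs(im,(95,120,60),(125,255,255),60):print(c,st,toplane(C,c,0.156)[0])
E
```

```text
0.15 [ 0.1104 -0.4872  0.2306] [ 0.125   0.6018 -0.2369] 0.08570807275111593 12.765892928128466
```

View pics/w1.png

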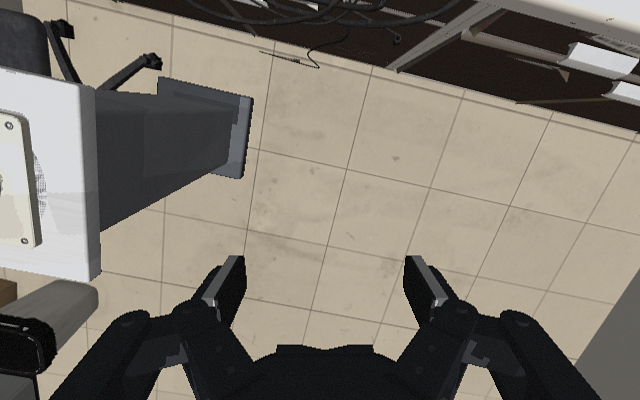

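Every row needs all seven keys. The arm hasn't moved, and the picture is unchanged (floor only).

Emit:
{"name": "carry_out", "arguments": {
  "increments": [
    {"claw":60,"dx":0,"dy":0,"dz":-45,"wx":0,"wy":0,"wz":0},
    {"claw":60,"dx":0,"dy":0,"dz":-45,"wx":0,"wy":0,"wz":0},
    {"claw":60,"dx":31,"dy":-42,"dz":0,"wx":0,"wy":0,"wz":0},
    {"claw":60,"dx":31,"dy":-42,"dz":0,"wx":0,"wy":0,"wz":0},
    {"claw":60,"dx":31,"dy":-42,"dz":0,"wx":0,"wy":0,"wz":0},
    {"claw":60,"dx":31,"dy":-42,"dz":0,"wx":0,"wy":0,"wz":0},
    {"claw":60,"dx":31,"dy":-42,"dz":0,"wx":0,"wy":0,"wz":0},
    {"claw":60,"dx":31,"dy":-42,"dz":0,"wx":0,"wy":0,"wz":0},
    {"claw":60,"dx":31,"dy":-42,"dz":0,"wx":0,"wy":0,"wz":0},
    {"claw":60,"dx":31,"dy":-42,"dz":0,"wx":0,"wy":0,"wz":0}
  ]
}}

```text
t: 1.45
ee_pos: [0.2784, -0.1036, 0.3214]
tool_rot: [[0.975, 0.22, 0.001], [0.22, -0.975, -0.0], [0.001, 0.001, -1.0]]
wrist_force: [-0.3, -0.6, -0.5]
width: 0.0599
grip_force: 0.0
```

Emit:
{"name": "carry_out", "arguments": {
  "increments": [
    {"claw":60,"dx":23,"dy":-43,"dz":0,"wx":0,"wy":0,"wz":0},
    {"claw":60,"dx":23,"dy":-43,"dz":0,"wx":0,"wy":0,"wz":0},
    {"claw":60,"dx":23,"dy":-43,"dz":0,"wx":0,"wy":0,"wz":0},
    {"claw":60,"dx":23,"dy":-43,"dz":0,"wx":0,"wy":0,"wz":0},
    {"claw":60,"dx":23,"dy":-43,"dz":0,"wx":0,"wy":0,"wz":0},
    {"claw":60,"dx":23,"dy":-43,"dz":0,"wx":0,"wy":0,"wz":0},
    {"claw":60,"dx":23,"dy":-43,"dz":0,"wx":0,"wy":0,"wz":0},
    {"claw":60,"dx":23,"dy":-43,"dz":0,"wx":0,"wy":0,"wz":0},
    {"claw":60,"dx":0,"dy":0,"dz":0,"wx":0,"wy":0,"wz":-4.3},
    {"claw":60,"dx":0,"dy":0,"dz":0,"wx":0,"wy":0,"wz":0}
  ]
}}

```text
t: 2.7
ee_pos: [0.4033, 0.1709, 0.327]
tool_rot: [[0.914, 0.403, -0.031], [0.405, -0.911, 0.08], [0.004, -0.085, -0.996]]
wrist_force: [-0.3, 0.2, 0.2]
width: 0.06
grip_force: 0.0
```

```bash
python3 - <<'E'
from h import *
np.set_printoptions(precision=4,suppress=True)
s=r.read_state();im=snapshot('wrist');cv2.imwrite('pics/w2.png',im[:,:,::-1])
print(s['t'],s['ee_pos'],s['wrist_force'],s['width'],np.degrees(np.arctan2(s['tool_rot'][1,0],s['tool_rot'][0,0])))
C=cam('wrist',s)
for c,st in blobs(im,(95,120,60),(125,255,255),60):print(c,st,toplane(C,c,0.156)[0])
E
```

```text
2.7 [0.4033 0.1709 0.327 ] [-0.2527  0.2371  0.2389] 0.06003451559673736 23.864897060511574
[129.0467   3.3084] [118   0  18  11 107] [0.4853 0.4424 0.156 ]
[355.2211  40.9768] [344  28  23  27 475] [0.544  0.2153 0.156 ]
[351.2338  87.226 ] [341  76  22  23 385] [0.5038 0.2005 0.156 ]
[344.4909 131.5122] [335 122  20  20 328] [0.4602 0.1877 0.156 ]
[339.4884 169.1518] [330 160  20  20 303] [0.4197 0.1751 0.156 ]
```

View pics/w2.png

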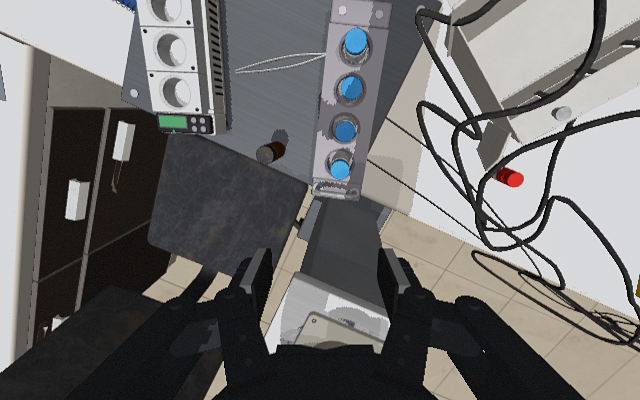

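The wrist view shows the rack with its handle at (335,190), caps at (339,169) to (355,41), the console at (185,123) and a brown bottle on the shelf at (270,152). The move fell short and left the tool tilted, so I'll check the joints.

```bash
python3 - <<'E'
from h import *
np.set_printoptions(precision=3,suppress=True)
s=r.read_state();print(s['t'],s['ee_pos'],s['joint_positions'],s['qd'],s['joint_torque'],s['wrist_force']);print(s['tool_rot'])
E
```

```text
2.75 [0.403 0.171 0.327] [ 19.557   5.396   4.105  88.818   4.905 175.713] [-0.345 -0.499 -0.297 -0.032  0.024 -0.   ] [  0.113 -30.271  25.917  -0.015   0.281  -0.036] [ 0.274 -0.557 -0.222]
[[ 0.915  0.403 -0.03 ]
 [ 0.404 -0.911  0.08 ]
 [ 0.004 -0.085 -0.996]]
```

Emit:
{"name": "carry_out", "arguments": {
  "increments": [
    {"claw":60,"dx":0,"dy":0,"dz":0,"wx":0,"wy":0,"wz":0}
  ]
}}

```text
t: 2.88
ee_pos: [0.4032, 0.1706, 0.3275]
tool_rot: [[0.915, 0.403, -0.03], [0.404, -0.911, 0.08], [0.005, -0.085, -0.996]]
wrist_force: [0.3, -0.1, 0.1]
width: 0.0596
grip_force: 0.0
```

```bash
python3 - <<'E'
from h import *
np.set_printoptions(precision=3,suppress=True)
s=r.read_state();print(s['t'],s['ee_pos'],s['joint_positions'],s['qd'],s['joint_torque'],s['wrist_force']);print(s['tool_rot'])
E
```

```text
2.875 [0.403 0.171 0.328] [ 19.533   5.348   4.096  88.816   4.906 175.688] [-0.078 -0.154  0.085 -0.036  0.041 -0.257] [  0.06  -30.345  25.847  -0.001   0.278   0.005] [ 0.258 -0.081  0.066]
[[ 0.915  0.403 -0.03 ]
 [ 0.404 -0.911  0.08 ]
 [ 0.005 -0.085 -0.996]]
```

Tool yaw = j1 − j6 + 180, so this yaw ran into the limit of joint 6. The half-turned grasp (tool x at 197°) puts joint 6 at 5–30°. I'll level the tool, turn it and then view the heater.

Emit:
{"name": "carry_out", "arguments": {
  "increments": [
    {"claw":60,"dx":0,"dy":0,"dz":0,"wx":0,"wy":0,"wz":-10.2},
    {"claw":60,"dx":0,"dy":0,"dz":0,"wx":0,"wy":0,"wz":-10.2},
    {"claw":60,"dx":0,"dy":0,"dz":0,"wx":0,"wy":0,"wz":-10.2},
    {"claw":60,"dx":0,"dy":0,"dz":0,"wx":0,"wy":0,"wz":-10.2},
    {"claw":60,"dx":0,"dy":0,"dz":0,"wx":0,"wy":0,"wz":-10.2},
    {"claw":60,"dx":0,"dy":0,"dz":0,"wx":0,"wy":0,"wz":-10.2},
    {"claw":60,"dx":0,"dy":0,"dz":0,"wx":0,"wy":0,"wz":-10.2},
    {"claw":60,"dx":0,"dy":0,"dz":0,"wx":0,"wy":0,"wz":-10.2},
    {"claw":60,"dx":0,"dy":0,"dz":0,"wx":0,"wy":0,"wz":-10.2},
    {"claw":60,"dx":0,"dy":0,"dz":0,"wx":0,"wy":0,"wz":-10.2}
  ]
}}

```text
t: 4.12
ee_pos: [0.4032, 0.1705, 0.3277]
tool_rot: [[-0.589, 0.808, -0.029], [0.804, 0.589, 0.08], [0.082, 0.024, -0.996]]
wrist_force: [-0.0, 0.6, 1.3]
width: 0.0598
grip_force: 0.0
```

Emit:
{"name": "carry_out", "arguments": {
  "increments": [
    {"claw":60,"dx":0,"dy":0,"dz":0,"wx":0,"wy":0,"wz":-10.2},
    {"claw":60,"dx":0,"dy":0,"dz":0,"wx":0,"wy":0,"wz":-10.2},
    {"claw":60,"dx":0,"dy":0,"dz":0,"wx":0,"wy":0,"wz":-10.2},
    {"claw":60,"dx":0,"dy":0,"dz":0,"wx":0,"wy":0,"wz":-10.2},
    {"claw":60,"dx":0,"dy":0,"dz":0,"wx":0,"wy":0,"wz":-10.2},
    {"claw":60,"dx":0,"dy":0,"dz":0,"wx":0,"wy":0,"wz":-10.2},
    {"claw":60,"dx":0,"dy":0,"dz":0,"wx":0,"wy":0,"wz":0}
  ]
}}

```text
t: 5.0
ee_pos: [0.4032, 0.1706, 0.3276]
tool_rot: [[-0.992, -0.12, -0.029], [-0.122, 0.989, 0.08], [0.019, 0.083, -0.996]]
wrist_force: [0.4, 0.1, -0.6]
width: 0.0599
grip_force: 0.0
```

```bash
cat >> h.py <<'E'
def go(P,yaw):
    "print turn (rotvec, tool axes, deg) and shift (mm, in final tool axes) to a level pose"
    s=r.read_state();a=np.radians(yaw);c,d=np.cos(a),np.sin(a);R=np.array([[c,d,0],[d,-c,0],[0,0,-1.]])
    print('t',round(s['t'],2),'tcp',s['ee_pos'].round(4),'F',s['wrist_force'].round(1),'w',round(s['width'],4),'j',s['joint_positions'].round(0))
    print('turn',np.degrees(cv2.Rodrigues(s['tool_rot'].T@R)[0].ravel()).round(2),'shift',(1000*R.T@(np.array(P)-s['ee_pos'])).round(1))
E
python3 - <<'E'
from h import *
go((.50,.36,.33),197.1)
E
```

```text
t 5.0 tcp [0.4032 0.1706 0.3276] F [ 0.4  0.1 -0.6] w 0.0599 j [20.  5.  4. 89.  5. 13.]
turn [  4.86  -0.69 -10.15] shift [-148.2  152.6   -2.4]
```

Emit:
{"name": "carry_out", "arguments": {
  "increments": [
    {"claw":60,"dx":0,"dy":0,"dz":0,"wx":2.4,"wy":-0.3,"wz":-5.1},
    {"claw":60,"dx":0,"dy":0,"dz":0,"wx":2.4,"wy":-0.4,"wz":-5.1},
    {"claw":60,"dx":-37,"dy":38,"dz":0,"wx":0,"wy":0,"wz":0},
    {"claw":60,"dx":-37,"dy":38,"dz":0,"wx":0,"wy":0,"wz":0},
    {"claw":60,"dx":-37,"dy":38,"dz":0,"wx":0,"wy":0,"wz":0},
    {"claw":60,"dx":-37,"dy":38,"dz":0,"wx":0,"wy":0,"wz":0},
    {"claw":60,"dx":0,"dy":0,"dz":0,"wx":0,"wy":0,"wz":0}
  ]
}}

```text
t: 5.88
ee_pos: [0.5002, 0.3628, 0.3235]
tool_rot: [[-0.955, -0.297, -0.004], [-0.297, 0.955, -0.001], [0.005, -0.0, -1.0]]
wrist_force: [-0.6, -0.4, 0.6]
width: 0.0601
grip_force: 0.0
```

```bash
python3 - <<'E'
from h import *
np.set_printoptions(precision=4,suppress=True)
s=r.read_state();im=snapshot('wrist');cv2.imwrite('pics/w3.png',im[:,:,::-1])
go((.42,.1745,.3),197.1)
C=cam('wrist',s)
for c,st in blobs(im,(95,120,60),(125,255,255),60):print(c,st,toplane(C,c,0.157)[0])
ct=cam('top');print('top holes',toplane(ct,[[221.75,250.75],[213.25,229.5],[205,208],[196.75,186.75]],.144))
E
```

```text
t 5.92 tcp [0.4996 0.361  0.325 ] F [-0.8 -0.6  1.1] w 0.06 j [36. 28. 34. 97.  0. 19.]
turn [-0.01 -0.21  0.15] shift [ 130.9 -154.9   25. ]
[173.0056  57.3599] [160  45  28  26 539] [0.4189 0.1777 0.157 ]
[180.0631 101.9685] [168  91  26  22 444] [0.4591 0.1903 0.157 ]
[186.0229 144.9262] [174 135  25  21 393] [0.502  0.2028 0.157 ]
[193.7746 182.3757] [183 173  23  20 346] [0.5421 0.2176 0.157 ]
[450.0494 233.2479] [ 394  178  125  109 7389] [0.513  0.5282 0.157 ]
[366.8767 343.0479] [354 338  24  16 146] [0.7046 0.4894 0.157 ]
top holes [[0.42   0.3818 0.144 ]
 [0.4596 0.3987 0.144 ]
 [0.5001 0.4154 0.144 ]
 [0.5406 0.4322 0.144 ]]
```

View pics/w3.png

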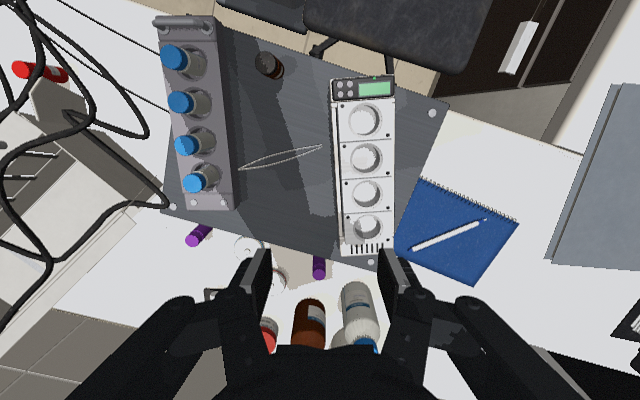

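The wrist view shows the heater's console at the near end (363,88), with holes at about (365,120), (367,160), (367,194) and (367,227). The rack's handle is at (183,22), and vial 1 next to it at (173,57). The wrist and top views agree. I'll do a quick cross-check of the holes while going to vial 1.

```bash
python3 - <<'E'
from h import *
np.set_printoptions(precision=4,suppress=True)
s=r.read_state();C=cam('wrist',s)
print(toplane(C,[[365,120],[367,160],[367,194],[367,227]],.144))
im=cv2.imread('pics/w3.png',0)[95:245,335:398]
c=cv2.HoughCircles(cv2.GaussianBlur(cv2.resize(im,None,fx=3,fy=3),(5,5),0),cv2.HOUGH_GRADIENT,1,60,param1=120,param2=20,minRadius=30,maxRadius=65)
for x,y,q in c[0]: print(x/3+335,y/3+95,q/3,toplane(C,[[x/3+335,y/3+95]],.144)[0])
im=cv2.imread('pics/top0.png',0)[175:265,180:240]
c=cv2.HoughCircles(cv2.GaussianBlur(cv2.resize(im,None,fx=6,fy=6,interpolation=2),(5,5),0),cv2.HOUGH_GRADIENT,1,90,param1=80,param2=20,minRadius=40,maxRadius=70)
for x,y,q in c[0]: print(x/6+180,y/6+175,q/6,toplane(cam('top'),[[x/6+180,y/6+175]],.144)[0])
go((.42,.175,.29),197.1)
E
```

```text
[[0.4178 0.3832 0.144 ]
 [0.4597 0.4009 0.144 ]
 [0.499  0.4152 0.144 ]
 [0.5404 0.4303 0.144 ]]
365.16666 157.83333 14.7 [0.4579 0.398  0.144 ]
361.5 119.5 14.333333 [0.4185 0.3793 0.144 ]
367.5 225.5 13.233334 [0.5383 0.4302 0.144 ]
364.16666 189.5 12.433333 [0.4947 0.41   0.144 ]
205.75 207.91667 9.233334 [0.5002 0.4139 0.144 ]
196.58333 186.41667 8.183333 [0.5412 0.4325 0.144 ]
t 5.92 tcp [0.4996 0.361  0.325 ] F [-0.8 -0.6  1.1] w 0.06 j [36. 28. 34. 97.  0. 19.]
turn [-0.01 -0.21  0.15] shift [ 130.7 -154.4   35. ]
```

Emit:
{"name": "carry_out", "arguments": {
  "increments": [
    {"claw":50,"dx":26,"dy":-31,"dz":0,"wx":0,"wy":0,"wz":0},
    {"claw":50,"dx":26,"dy":-31,"dz":0,"wx":0,"wy":0,"wz":0},
    {"claw":50,"dx":26,"dy":-31,"dz":0,"wx":0,"wy":0,"wz":0},
    {"claw":50,"dx":26,"dy":-31,"dz":0,"wx":0,"wy":0,"wz":0},
    {"claw":50,"dx":26,"dy":-31,"dz":0,"wx":0,"wy":0,"wz":0},
    {"claw":50,"dx":0,"dy":0,"dz":50,"wx":0,"wy":0,"wz":0},
    {"claw":50,"dx":0,"dy":0,"dz":50,"wx":0,"wy":0,"wz":0},
    {"claw":50,"dx":0,"dy":0,"dz":0,"wx":0,"wy":0,"wz":0}
  ]
}}

```text
t: 6.92
ee_pos: [0.4173, 0.1709, 0.2249]
tool_rot: [[-0.956, -0.295, -0.008], [-0.295, 0.956, -0.002], [0.008, 0.0, -1.0]]
wrist_force: [0.2, -0.5, -0.1]
width: 0.0499
grip_force: 0.0
```

```bash
python3 - <<'E'
from h import *
go((.4198,.175,.126),197.1)
s=r.read_state();im=snapshot('wrist');cv2.imwrite('pics/w4.png',im[:,:,::-1]);C=cam('wrist',s)
for c,st in blobs(im,(95,120,60),(125,255,255),60):print(c,st,toplane(C,c,0.157)[0].round(4))
E
```

```text
t 6.92 tcp [0.4173 0.1709 0.2249] F [ 0.2 -0.5 -0.1] w 0.0499 j [22.  9. -7. 75.  0.  5.]
turn [ 0.02 -0.45  0.04] shift [-3.6  3.2 98.9]
[328.57648953 216.84380032] [316 203  27  29 621] [0.4169 0.1741 0.157 ]
[328.57069847 261.80749574] [316 248  26  28 587] [0.4569 0.1866 0.157 ]
[327.64       304.09454545] [316 291  24  27 550] [0.4991 0.1989 0.157 ]
[588.797622   341.69878623] [ 552  296   88   92 4037] [0.4665 0.4535 0.157 ]
[329.44651163 338.57209302] [319 327  23  23 430] [0.5366 0.2124 0.157 ]
```

View pics/w4.png

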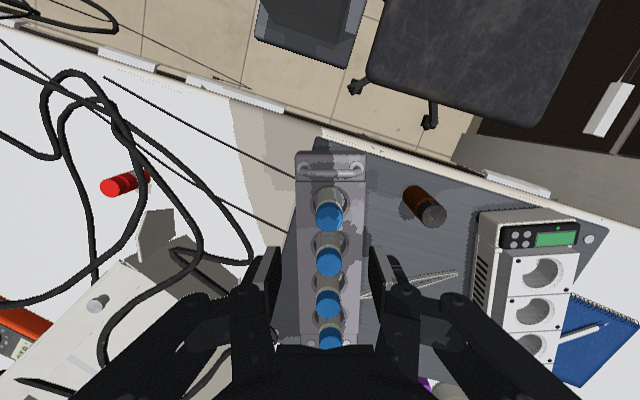

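The gripper is over vial 1: cap at (328,217), handle at (330,168) and pads clear on both sides at (265,275) and (380,275). Descending and gripping.

Emit:
{"name": "carry_out", "arguments": {
  "increments": [
    {"claw":50,"dx":-2.6,"dy":2.8,"dz":0,"wx":0,"wy":-0.4,"wz":0},
    {"claw":50,"dx":0,"dy":0,"dz":40,"wx":0,"wy":0,"wz":0},
    {"claw":50,"dx":0,"dy":0,"dz":40,"wx":0,"wy":0,"wz":0},
    {"claw":50,"dx":0,"dy":0,"dz":18,"wx":0,"wy":0,"wz":0},
    {"claw":50,"dx":0,"dy":0,"dz":0,"wx":0,"wy":0,"wz":0}
  ]
}}

```text
t: 7.6
ee_pos: [0.4246, 0.1777, 0.1303]
tool_rot: [[-0.955, -0.298, 0.008], [-0.298, 0.955, 0.004], [-0.008, 0.001, -1.0]]
wrist_force: [-0.3, -0.2, 0.7]
width: 0.05
grip_force: 0.0
```

Emit:
{"name": "carry_out", "arguments": {
  "increments": [
    {"claw":10,"dx":0,"dy":0,"dz":0,"wx":0,"wy":0,"wz":0},
    {"claw":10,"dx":0,"dy":0,"dz":0,"wx":0,"wy":0,"wz":0},
    {"claw":10,"dx":0,"dy":0,"dz":0,"wx":0,"wy":0,"wz":0},
    {"claw":10,"dx":0,"dy":0,"dz":0,"wx":0,"wy":0,"wz":0}
  ]
}}

```text
t: 8.1
ee_pos: [0.4255, 0.178, 0.1317]
tool_rot: [[-0.955, -0.298, 0.011], [-0.298, 0.955, 0.005], [-0.012, 0.002, -1.0]]
wrist_force: [-0.6, 0.2, 5.7]
width: 0.021
grip_force: 58.7
```

The opening reads 21 mm where the barrel should give 24, so I'll check the grasp.

```bash
python3 - <<'E'
from h import *
go((.4198,.175,.126),197.1)
s=r.read_state();im=snapshot('wrist');si=snapshot('side')
a=cv2.resize(im[130:330,200:440],None,fx=2,fy=2);b=cv2.resize(si[150:250,220:340],None,fx=4,fy=4,interpolation=2)
cv2.imwrite('pics/g1.png',np.vstack([cv2.copyMakeBorder(b[:,:,::-1][:400],0,0,0,0,cv2.BORDER_CONSTANT)]));cv2.imwrite('pics/g1w.png',a[:,:,::-1])
c=np.hstack([cv2.resize(a,(400,333)),cv2.resize(b,(400,333))]);cv2.imwrite('pics/g1c.png',c[:,:,::-1])
C=cam('wrist',s)
for c,st in blobs(im,(95,120,60),(125,255,255),60):print(c,st,toplane(C,c,0.157)[0].round(4))
E
```

```text
t 8.1 tcp [0.4255 0.178  0.1317] F [-0.6  0.2  5.7] w 0.021 j [ 23.  13. -16.  60.   0.   5.]
turn [0.1  0.69 0.21] shift [ 6.3 -1.2  5.7]
[324.31417411 265.74776786] [ 303  241   43   50 1792] [0.4151 0.1743 0.157 ]
[323.07422969 329.57913165] [ 303  308   41   42 1428] [0.4528 0.1854 0.157 ]
```

View pics/g1c.png

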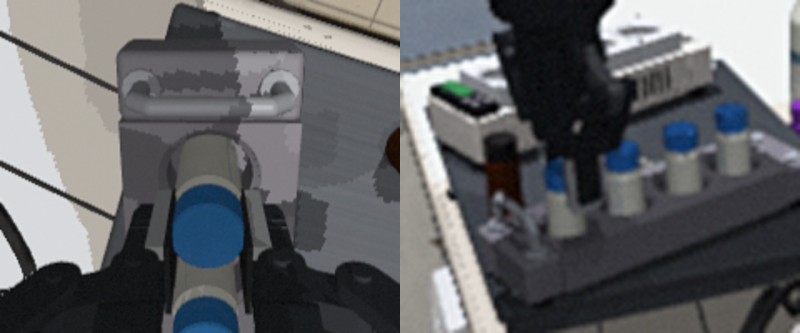

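The pads sit about 11 mm too far toward vial 2 and grip only the edge of the vial: in the left crop, the cap centre at (208,225) lies ahead of the pads. I'll open, let it settle, and correct.

Emit:
{"name": "carry_out", "arguments": {
  "increments": [
    {"claw":50,"dx":0,"dy":0,"dz":0,"wx":0,"wy":0,"wz":0},
    {"claw":50,"dx":0,"dy":0,"dz":0,"wx":0,"wy":0,"wz":0},
    {"claw":50,"dx":5,"dy":0,"dz":0,"wx":0,"wy":0.6,"wz":0},
    {"claw":50,"dx":5,"dy":0,"dz":0,"wx":0,"wy":0,"wz":0},
    {"claw":50,"dx":0,"dy":0,"dz":0,"wx":0,"wy":0,"wz":0},
    {"claw":50,"dx":0,"dy":0,"dz":0,"wx":0,"wy":0,"wz":0},
    {"claw":50,"dx":0,"dy":0,"dz":0,"wx":0,"wy":0,"wz":0}
  ]
}}

```text
t: 9.07
ee_pos: [0.4143, 0.1742, 0.1295]
tool_rot: [[-0.955, -0.298, -0.003], [-0.298, 0.955, 0.0], [0.003, 0.001, -1.0]]
wrist_force: [-0.8, 0.2, 0.5]
width: 0.0501
grip_force: 0.0
```

```bash
cat >> h.py <<'E'
def look(name,P,yaw,z=.157):
    go(P,yaw);s=r.read_state();im=snapshot('wrist');cv2.imwrite(f'pics/{name}.png',im[:,:,::-1]);C=cam('wrist',s)
    for c,st in blobs(im,(95,120,60),(125,255,255),60):
        p=toplane(C,c,z)[0];print(c.round(0),st[4],p.round(4),'tool mm',(1000*s['tool_rot'].T@(p-s['ee_pos'])).round(1))
    return s,im
E
python3 -c "
from h import *
look('w5',(.4198,.175,.126),197.1)"
```

```text
t 9.07 tcp [0.4143 0.1742 0.1295] F [-0.8  0.2  0.5] w 0.0501 j [ 23.  13. -17.  60.   0.   5.]
turn [ 0.07 -0.18  0.21] shift [-5.5 -0.9  3.5]
[323. 288.] 1833 [0.4149 0.1735 0.157 ] tool mm [ -0.3  -0.8 -27.5]
[324. 339.] 622 [0.4452 0.1831 0.157 ] tool mm [-32.1  -0.7 -27.6]
```

Emit:
{"name": "carry_out", "arguments": {
  "increments": [
    {"claw":50,"dx":0,"dy":0,"dz":2,"wx":0,"wy":0,"wz":0},
    {"claw":10,"dx":0,"dy":0,"dz":0,"wx":0,"wy":0,"wz":0},
    {"claw":10,"dx":0,"dy":0,"dz":0,"wx":0,"wy":0,"wz":0},
    {"claw":10,"dx":0,"dy":0,"dz":0,"wx":0,"wy":0,"wz":0},
    {"claw":10,"dx":0,"dy":0,"dz":0,"wx":0,"wy":0,"wz":0}
  ]
}}

```text
t: 9.75
ee_pos: [0.4144, 0.1743, 0.1276]
tool_rot: [[-0.955, -0.298, -0.003], [-0.298, 0.955, 0.0], [0.003, 0.001, -1.0]]
wrist_force: [0.2, -0.1, 1.8]
width: 0.0209
grip_force: 58.8
```

```bash
python3 -c "
from h import *
look('w6',(.4185,.3822,.25),202)"
```

```text
t 9.75 tcp [0.4144 0.1743 0.1276] F [ 0.2 -0.1  1.8] w 0.0209 j [ 23.  13. -17.  60.   0.   5.]
turn [ 0.08 -0.15 -4.69] shift [ -81.7  191.2 -122.4]
[324. 290.] 1853 [0.415  0.1742 0.157 ] tool mm [ -0.4  -0.3 -29.4]
[324. 340.] 526 [0.4443 0.1828 0.157 ] tool mm [-31.   -0.7 -29.5]
```

Emit:
{"name": "carry_out", "arguments": {
  "increments": [
    {"claw":10,"dx":0,"dy":0,"dz":-20,"wx":0,"wy":0,"wz":0},
    {"claw":10,"dx":0,"dy":0,"dz":-30,"wx":0,"wy":0,"wz":0},
    {"claw":10,"dx":0,"dy":0,"dz":-35,"wx":0,"wy":0,"wz":0},
    {"claw":10,"dx":0,"dy":0,"dz":-35,"wx":0,"wy":0,"wz":0},
    {"claw":10,"dx":0,"dy":0,"dz":0,"wx":0,"wy":0,"wz":0},
    {"claw":10,"dx":0,"dy":0,"dz":0,"wx":0,"wy":0,"wz":0}
  ]
}}

```text
t: 10.55
ee_pos: [0.4141, 0.174, 0.2466]
tool_rot: [[-0.955, -0.298, -0.005], [-0.298, 0.955, -0.0], [0.005, 0.001, -1.0]]
wrist_force: [-0.1, 0.6, 0.1]
width: 0.0213
grip_force: 58.7
```

```bash
python3 -c "
from h import *
s,im=look('w7',(.4185,.3822,.25),202,.277)
si=snapshot('side');t=snapshot('top')
a=cv2.resize(im[120:360,200:440],(400,400));b=cv2.resize(si[100:220,220:340],(400,400))
cv2.imwrite('pics/w7c.png',np.hstack([a,b])[:,:,::-1])"
```

```text
t 10.55 tcp [0.4141 0.174  0.2466] F [-0.1  0.6  0.1] w 0.0213 j [23.  8. -5. 78.  0.  5.]
turn [ 0.07 -0.26 -4.69] shift [-82.1 191.4  -3.4]
[325. 297.] 2259 [0.4176 0.1748 0.277 ] tool mm [ -3.4  -0.2 -30.4]
[569. 331.] 4275 [0.4007 0.3002 0.277 ] tool mm [-24.6 124.5 -30.4]
```

View pics/w7c.png

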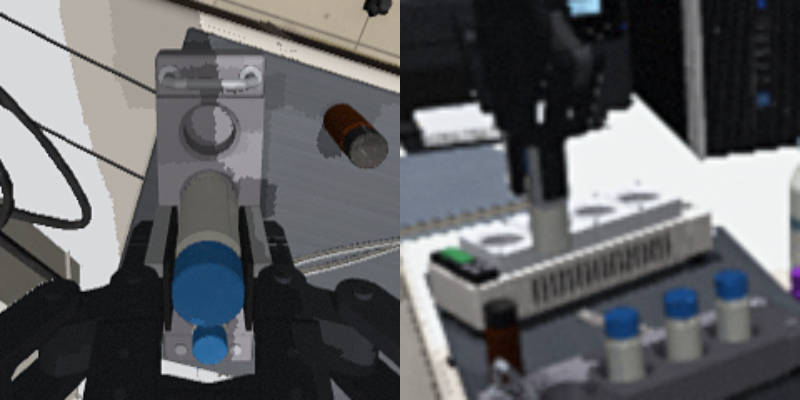

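Vial 1 is lifted and upright (right crop, (550,225)), and rack hole 1 is empty (left crop, (208,125)). Next, over the first block.

Emit:
{"name": "carry_out", "arguments": {
  "increments": [
    {"claw":10,"dx":-13,"dy":39.5,"dz":0,"wx":0,"wy":0,"wz":0},
    {"claw":10,"dx":-13,"dy":39.5,"dz":0,"wx":0,"wy":0,"wz":0},
    {"claw":10,"dx":-13,"dy":39.5,"dz":0,"wx":0,"wy":0,"wz":0},
    {"claw":10,"dx":-13,"dy":39.5,"dz":0,"wx":0,"wy":0,"wz":0},
    {"claw":10,"dx":-13,"dy":39.5,"dz":0,"wx":0,"wy":0,"wz":0},
    {"claw":10,"dx":0,"dy":0,"dz":20,"wx":0,"wy":0,"wz":0},
    {"claw":10,"dx":0,"dy":0,"dz":20,"wx":0,"wy":0,"wz":0},
    {"claw":10,"dx":0,"dy":0,"dz":0,"wx":0,"wy":0,"wz":0},
    {"claw":10,"dx":0,"dy":0,"dz":0,"wx":0,"wy":0,"wz":0}
  ]
}}

```text
t: 11.82
ee_pos: [0.4178, 0.382, 0.2076]
tool_rot: [[-0.955, -0.297, -0.004], [-0.297, 0.955, -0.0], [0.004, 0.001, -1.0]]
wrist_force: [-0.1, 0.0, -0.5]
width: 0.0213
grip_force: 58.9
```

```bash
python3 -c "
from h import *
s,im=look('w8',(.4185,.3822,.15),197.1,.238)
print(proj(cam('wrist',s),[[.4185,.3822,.144],[.4593,.3987,.144]]).round(0))
cv2.imwrite('pics/w8c.png',cv2.resize(im[80:360,160:480],(800,700))[:600,:,::-1])"
```

```text
t 11.82 tcp [0.4178 0.382  0.2076] F [-0.1  0.  -0.5] w 0.0213 j [42. 22.  8. 76.  0. 25.]
turn [ 0.06 -0.2   0.2 ] shift [-0.7 -0.  57.6]
[ 63. 200.] 1073 [0.4071 0.2615 0.238 ] tool mm [  46.2 -111.9  -30.4]
[ 79. 253.] 918 [0.4317 0.2687 0.238 ] tool mm [  20.5 -112.3  -30.4]
[464. 293.] 4739 [0.3994 0.4466 0.238 ] tool mm [ -1.5  67.2 -30.3]
[324. 290.] 1847 [0.4177 0.3816 0.238 ] tool mm [  0.4  -0.3 -30.4]
[ 96. 298.] 803 [0.4547 0.2772 0.238 ] tool mm [  -3.9 -111.   -30.5]
[434. 338.] 80 [0.4288 0.4442 0.238 ] tool mm [-28.8  56.1 -30.4]
[[325. 219.]
 [329. 266.]]
```

View pics/w8c.png

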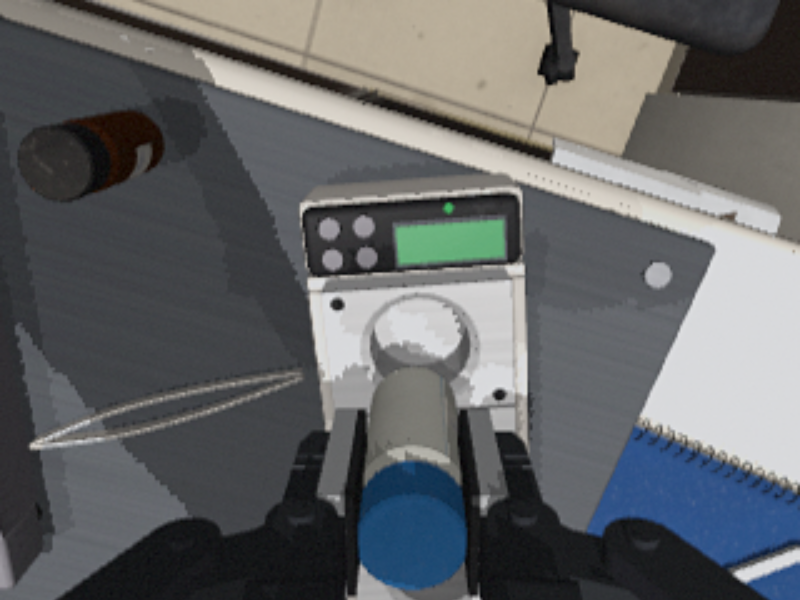

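The vial is held upright over the block beside the console. The hole rim centre is at crop (421,344), about 2.5 mm to tool +y of the vial. I'll correct that and lower it.

Emit:
{"name": "carry_out", "arguments": {
  "increments": [
    {"claw":10,"dx":0,"dy":2.5,"dz":0,"wx":0,"wy":0,"wz":0},
    {"claw":10,"dx":0,"dy":0,"dz":20,"wx":0,"wy":0,"wz":0},
    {"claw":10,"dx":0,"dy":0,"dz":15,"wx":0,"wy":0,"wz":0},
    {"claw":10,"dx":0,"dy":0,"dz":10,"wx":0,"wy":0,"wz":0},
    {"claw":10,"dx":0,"dy":0,"dz":0,"wx":0,"wy":0,"wz":0}
  ]
}}

```text
t: 12.5
ee_pos: [0.4164, 0.384, 0.1616]
tool_rot: [[-0.955, -0.297, -0.005], [-0.297, 0.955, -0.001], [0.005, 0.0, -1.0]]
wrist_force: [0.9, 0.0, 0.1]
width: 0.0215
grip_force: 58.9
```

Emit:
{"name": "carry_out", "arguments": {
  "increments": [
    {"claw":10,"dx":0,"dy":0,"dz":6,"wx":0,"wy":0,"wz":0},
    {"claw":10,"dx":0,"dy":0,"dz":4,"wx":0,"wy":0,"wz":0},
    {"claw":10,"dx":0,"dy":0,"dz":1,"wx":0,"wy":0,"wz":0},
    {"claw":10,"dx":0,"dy":0,"dz":0,"wx":0,"wy":0,"wz":0}
  ]
}}

```text
t: 13.0
ee_pos: [0.4168, 0.3845, 0.1515]
tool_rot: [[-0.955, -0.298, -0.003], [-0.298, 0.955, 0.0], [0.003, 0.001, -1.0]]
wrist_force: [-0.3, -0.4, -0.4]
width: 0.0213
grip_force: 58.9
```

Emit:
{"name": "carry_out", "arguments": {
  "increments": [
    {"claw":10,"dx":0,"dy":0,"dz":1.5,"wx":0,"wy":0,"wz":0},
    {"claw":10,"dx":0,"dy":0,"dz":0,"wx":0,"wy":0,"wz":0},
    {"claw":50,"dx":0,"dy":0,"dz":0,"wx":0,"wy":0,"wz":0},
    {"claw":50,"dx":0,"dy":0,"dz":0,"wx":0,"wy":0,"wz":0},
    {"claw":50,"dx":0,"dy":0,"dz":0,"wx":0,"wy":0,"wz":0},
    {"claw":50,"dx":0,"dy":0,"dz":-25,"wx":0,"wy":0,"wz":0},
    {"claw":50,"dx":0,"dy":0,"dz":-50,"wx":0,"wy":0,"wz":0},
    {"claw":50,"dx":0,"dy":0,"dz":0,"wx":0,"wy":0,"wz":0},
    {"claw":50,"dx":0,"dy":0,"dz":0,"wx":0,"wy":0,"wz":0}
  ]
}}

```text
t: 14.12
ee_pos: [0.417, 0.3844, 0.2248]
tool_rot: [[-0.955, -0.298, -0.003], [-0.298, 0.955, 0.0], [0.003, 0.001, -1.0]]
wrist_force: [-0.3, 0.3, -1.1]
width: 0.0502
grip_force: 0.0
```

```bash
python3 -c "
from h import *
s,im=look('w9',(.459,.1875,.23),197.1,.180)
cv2.imwrite('pics/w9c.png',cv2.resize(im[80:360,100:480],(760,560))[:,:,::-1])"
```

```text
t 14.12 tcp [0.417  0.3844 0.2248] F [-0.3  0.3 -1.1] w 0.0502 j [43. 22. 10. 79.  0. 25.]
turn [ 0.07 -0.18  0.21] shift [  17.7 -200.6   -5.2]
[ 79. 193.] 899 [0.4437 0.2104 0.18  ] tool mm [  26.2 -174.1   44.7]
[324. 229.] 757 [0.4187 0.3843 0.18  ] tool mm [-1.7 -0.7 44.8]
[ 93. 243.] 774 [0.4814 0.2215 0.18  ] tool mm [ -13.1 -174.7   44.6]
[455. 282.] 3790 [0.4314 0.4972 0.18  ] tool mm [-47.5 103.4  44.8]
[108. 286.] 698 [0.5167 0.2345 0.18  ] tool mm [ -50.7 -172.8   44.5]
[376. 320.] 68 [0.4851 0.4503 0.18  ] tool mm [-84.7  42.6  44.6]
```

View pics/w9c.png

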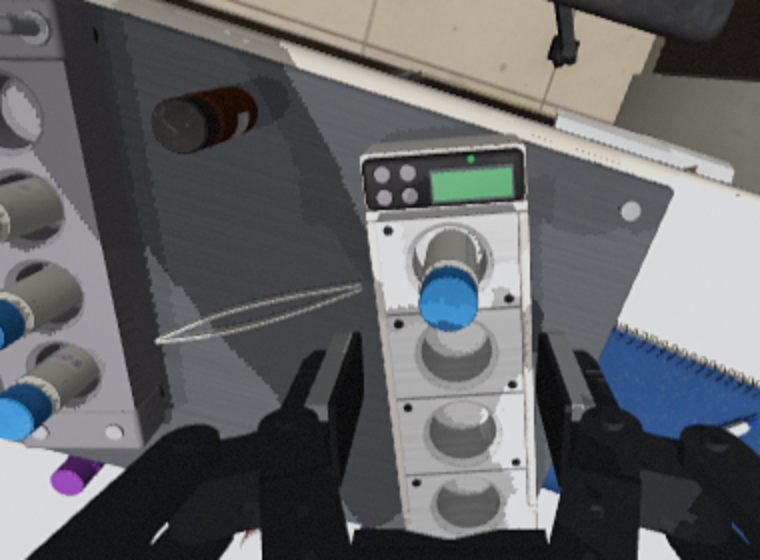

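Vial 1 stands upright in block 1 (cap at crop (448,298)), and holes 2–4 are at crop (456,350), (463,432) and (468,503). I'll refine those and go to vial 2.

```bash
python3 -c "
from h import *
C=cam('wrist',r.read_state())
print(toplane(C,[[324.5,207.5],[328,255],[331.5,296],[334,331.5]],.144).round(4))"
```

```text
[[0.4137 0.383  0.144 ]
 [0.4566 0.3997 0.144 ]
 [0.4979 0.4162 0.144 ]
 [0.5377 0.4316 0.144 ]]
```

Emit:
{"name": "carry_out", "arguments": {
  "increments": [
    {"claw":50,"dx":3.5,"dy":-40,"dz":0,"wx":0,"wy":0,"wz":0},
    {"claw":50,"dx":3.5,"dy":-40,"dz":0,"wx":0,"wy":0,"wz":0},
    {"claw":50,"dx":3.5,"dy":-40,"dz":0,"wx":0,"wy":0,"wz":0},
    {"claw":50,"dx":3.5,"dy":-40,"dz":0,"wx":0,"wy":0,"wz":0},
    {"claw":50,"dx":3.5,"dy":-40,"dz":0,"wx":0,"wy":0,"wz":0},
    {"claw":50,"dx":0,"dy":0,"dz":0,"wx":0,"wy":0,"wz":0},
    {"claw":50,"dx":0,"dy":0,"dz":0,"wx":0,"wy":0,"wz":0},
    {"claw":50,"dx":0,"dy":0,"dz":0,"wx":0,"wy":0,"wz":0}
  ]
}}

```text
t: 15.18
ee_pos: [0.4595, 0.1892, 0.2243]
tool_rot: [[-0.954, -0.299, -0.004], [-0.299, 0.954, 0.0], [0.004, 0.001, -1.0]]
wrist_force: [0.1, 0.5, -0.2]
width: 0.0502
grip_force: 0.0
```

```bash
python3 -c "
from h import *
s,im=look('w10',(.459,.1875,.1275),197.1,.158)"
```

```text
t 15.18 tcp [0.4595 0.1892 0.2243] F [ 0.1  0.5 -0.2] w 0.0502 j [22. 14. -1. 76.  0.  5.]
turn [ 0.08 -0.24  0.3 ] shift [ 0.9 -1.5 96.8]
[323. 214.] 626 [0.4577 0.1869 0.158 ] tool mm [ 2.1 -1.8 66.3]
[577. 250.] 973 [0.4245 0.4026 0.158 ] tool mm [-30.8 214.   66.4]
[322. 262.] 590 [0.4997 0.1993 0.158 ] tool mm [-41.8  -2.5  66.1]
[592. 319.] 4429 [0.4832 0.4583 0.158 ] tool mm [-103.3  249.6   66.2]
[324. 302.] 553 [0.5392 0.2139 0.158 ] tool mm [-83.7  -0.4  65.9]
```

Emit:
{"name": "carry_out", "arguments": {
  "increments": [
    {"claw":50,"dx":1.5,"dy":-1.8,"dz":0,"wx":0,"wy":0,"wz":0},
    {"claw":50,"dx":0,"dy":0,"dz":40,"wx":0,"wy":0,"wz":0},
    {"claw":50,"dx":0,"dy":0,"dz":40,"wx":0,"wy":0,"wz":0},
    {"claw":50,"dx":0,"dy":0,"dz":17,"wx":0,"wy":0,"wz":0},
    {"claw":50,"dx":0,"dy":0,"dz":0,"wx":0,"wy":0,"wz":0},
    {"claw":50,"dx":0,"dy":0,"dz":0,"wx":0,"wy":0,"wz":0}
  ]
}}

```text
t: 15.98
ee_pos: [0.4593, 0.1867, 0.1287]
tool_rot: [[-0.955, -0.298, -0.002], [-0.298, 0.955, 0.001], [0.002, 0.001, -1.0]]
wrist_force: [-0.0, 0.1, -0.4]
width: 0.0501
grip_force: 0.0
```

```bash
python3 -c "
from h import *
s,im=look('w11',(.459,.1875,.1275),197.1,.158)"
```

```text
t 15.97 tcp [0.4593 0.1867 0.1287] F [-0.   0.1 -0.4] w 0.0501 j [ 22.  17. -11.  62.   0.   5.]
turn [ 0.08 -0.1   0.24] shift [0.  0.9 1.2]
[326. 283.] 1871 [0.4555 0.1861 0.158 ] tool mm [  3.8   0.7 -29.2]
[325. 339.] 660 [0.4882 0.1955 0.158 ] tool mm [-30.2  -0.1 -29.3]
```

Emit:
{"name": "carry_out", "arguments": {
  "increments": [
    {"claw":50,"dx":3,"dy":0.5,"dz":1,"wx":0,"wy":0,"wz":0},
    {"claw":10,"dx":0,"dy":0,"dz":0,"wx":0,"wy":0,"wz":0},
    {"claw":10,"dx":0,"dy":0,"dz":0,"wx":0,"wy":0,"wz":0},
    {"claw":10,"dx":0,"dy":0,"dz":0,"wx":0,"wy":0,"wz":0},
    {"claw":10,"dx":0,"dy":0,"dz":0,"wx":0,"wy":0,"wz":0}
  ]
}}

```text
t: 16.65
ee_pos: [0.4559, 0.186, 0.1274]
tool_rot: [[-0.955, -0.298, -0.003], [-0.298, 0.955, 0.001], [0.002, 0.001, -1.0]]
wrist_force: [-0.8, 0.7, 5.6]
width: 0.0211
grip_force: 59.1
```

Emit:
{"name": "carry_out", "arguments": {
  "increments": [
    {"claw":10,"dx":0,"dy":0,"dz":-20,"wx":0,"wy":0,"wz":0},
    {"claw":10,"dx":0,"dy":0,"dz":-30,"wx":0,"wy":0,"wz":0},
    {"claw":10,"dx":0,"dy":0,"dz":-35,"wx":0,"wy":0,"wz":0},
    {"claw":10,"dx":0,"dy":0,"dz":-25,"wx":0,"wy":0,"wz":0},
    {"claw":10,"dx":0,"dy":0,"dz":0,"wx":0,"wy":0,"wz":0},
    {"claw":10,"dx":0,"dy":0,"dz":0,"wx":0,"wy":0,"wz":0}
  ]
}}

```text
t: 17.4
ee_pos: [0.4554, 0.1854, 0.2355]
tool_rot: [[-0.955, -0.297, -0.005], [-0.297, 0.955, -0.001], [0.005, 0.001, -1.0]]
wrist_force: [-0.2, -0.4, -0.8]
width: 0.021
grip_force: 58.8
```

```bash
python3 -c "
from h import *
s,im=look('w12',(.4575,.399,.235),197.1,.265)"
```

```text
t 17.4 tcp [0.4554 0.1854 0.2355] F [-0.2 -0.4 -0.8] w 0.021 j [22. 13. -0. 77.  0.  5.]
turn [ 0.05 -0.31  0.21] shift [-64.8 203.5   0.5]
[566. 249.] 861 [0.4016 0.2846 0.265 ] tool mm [ 22.1 110.7 -29.3]
[324. 290.] 1860 [0.4559 0.1853 0.265 ] tool mm [ -0.2  -0.3 -29.5]
[586. 316.] 4486 [0.4318 0.3154 0.265 ] tool mm [-16.  131.1 -29.5]
```

Emit:
{"name": "carry_out", "arguments": {
  "increments": [
    {"claw":10,"dx":-13,"dy":40.7,"dz":0,"wx":0,"wy":0,"wz":0},
    {"claw":10,"dx":-13,"dy":40.7,"dz":0,"wx":0,"wy":0,"wz":0},
    {"claw":10,"dx":-13,"dy":40.7,"dz":0,"wx":0,"wy":0,"wz":0},
    {"claw":10,"dx":-13,"dy":40.7,"dz":0,"wx":0,"wy":0,"wz":0},
    {"claw":10,"dx":-13,"dy":40.7,"dz":0,"wx":0,"wy":0,"wz":0},
    {"claw":10,"dx":0,"dy":0,"dz":25,"wx":0,"wy":0,"wz":0},
    {"claw":10,"dx":0,"dy":0,"dz":0,"wx":0,"wy":0,"wz":0},
    {"claw":10,"dx":0,"dy":0,"dz":0,"wx":0,"wy":0,"wz":0}
  ]
}}

```text
t: 18.45
ee_pos: [0.4573, 0.3988, 0.2114]
tool_rot: [[-0.955, -0.297, -0.005], [-0.297, 0.955, -0.001], [0.005, 0.001, -1.0]]
wrist_force: [0.6, -0.9, -0.2]
width: 0.0211
grip_force: 58.9
```

```bash
python3 -c "
from h import *
s,im=look('w13',(.4575,.399,.15),197.1,.18)"
```

```text
t 18.45 tcp [0.4573 0.3988 0.2114] F [ 0.6 -0.9 -0.2] w 0.0211 j [41. 27. 16. 80.  0. 24.]
turn [ 0.03 -0.27  0.18] shift [-0.3  0.1 61.4]
[321. 179.] 939 [0.4201 0.3848 0.18  ] tool mm [39.5 -2.3 31.6]
[ 63. 202.] 1016 [0.4856 0.2251 0.18  ] tool mm [  24.4 -174.3   31.5]
[454. 274.] 7953 [0.4591 0.4985 0.18  ] tool mm [-31.6  94.6  31.3]
[ 81. 252.] 900 [0.5208 0.2378 0.18  ] tool mm [ -13.  -172.6   31.3]
[324. 290.] 1849 [0.5002 0.4118 0.18  ] tool mm [-45.   -0.3  31.2]
```

Emit:
{"name": "carry_out", "arguments": {
  "increments": [
    {"claw":10,"dx":0,"dy":1,"dz":0,"wx":0,"wy":0,"wz":0},
    {"claw":10,"dx":0,"dy":0,"dz":25,"wx":0,"wy":0,"wz":0},
    {"claw":10,"dx":0,"dy":0,"dz":15,"wx":0,"wy":0,"wz":0},
    {"claw":10,"dx":0,"dy":0,"dz":9,"wx":0,"wy":0,"wz":0},
    {"claw":10,"dx":0,"dy":0,"dz":0,"wx":0,"wy":0,"wz":0}
  ]
}}

```text
t: 19.12
ee_pos: [0.4567, 0.4, 0.1623]
tool_rot: [[-0.955, -0.297, -0.004], [-0.297, 0.955, -0.001], [0.004, 0.001, -1.0]]
wrist_force: [1.1, -0.6, -0.9]
width: 0.0209
grip_force: 58.9
```

Emit:
{"name": "carry_out", "arguments": {
  "increments": [
    {"claw":10,"dx":0,"dy":0,"dz":6,"wx":0,"wy":0,"wz":0},
    {"claw":10,"dx":0,"dy":0,"dz":4,"wx":0,"wy":0,"wz":0},
    {"claw":10,"dx":0,"dy":0,"dz":2,"wx":0,"wy":0,"wz":0},
    {"claw":10,"dx":0,"dy":0,"dz":0,"wx":0,"wy":0,"wz":0}
  ]
}}

```text
t: 19.62
ee_pos: [0.4568, 0.4003, 0.1508]
tool_rot: [[-0.955, -0.298, -0.004], [-0.298, 0.955, 0.0], [0.003, 0.001, -1.0]]
wrist_force: [0.4, -0.5, -0.6]
width: 0.0214
grip_force: 58.9
```

Emit:
{"name": "carry_out", "arguments": {
  "increments": [
    {"claw":10,"dx":0,"dy":0,"dz":1,"wx":0,"wy":0,"wz":0},
    {"claw":10,"dx":0,"dy":0,"dz":0,"wx":0,"wy":0,"wz":0},
    {"claw":50,"dx":0,"dy":0,"dz":0,"wx":0,"wy":0,"wz":0},
    {"claw":50,"dx":0,"dy":0,"dz":0,"wx":0,"wy":0,"wz":0},
    {"claw":50,"dx":0,"dy":0,"dz":0,"wx":0,"wy":0,"wz":0},
    {"claw":50,"dx":0,"dy":0,"dz":-25,"wx":0,"wy":0,"wz":0},
    {"claw":50,"dx":0,"dy":0,"dz":-50,"wx":0,"wy":0,"wz":0},
    {"claw":50,"dx":0,"dy":0,"dz":0,"wx":0,"wy":0,"wz":0},
    {"claw":50,"dx":0,"dy":0,"dz":0,"wx":0,"wy":0,"wz":0}
  ]
}}

```text
t: 20.75
ee_pos: [0.4571, 0.4003, 0.2247]
tool_rot: [[-0.955, -0.298, -0.003], [-0.298, 0.955, 0.0], [0.003, 0.001, -1.0]]
wrist_force: [-1.0, -0.2, -0.9]
width: 0.0501
grip_force: 0.0
```

```bash
python3 -c "
from h import *
s,im=look('w14',(.498,.1990,.224),197.1,.18)"
```

```text
t 20.75 tcp [0.4571 0.4003 0.2247] F [-1.  -0.2 -0.9] w 0.0501 j [41. 27. 18. 81.  0. 24.]
turn [ 0.07 -0.17  0.21] shift [  20.1 -204.4    0.7]
[319. 175.] 820 [0.4202 0.3849 0.18  ] tool mm [39.7 -3.8 44.9]
[ 75. 196.] 900 [0.4866 0.2237 0.18  ] tool mm [  24.3 -177.4   44.6]
[325. 229.] 755 [0.4583 0.4011 0.18  ] tool mm [-1.5  0.3 44.7]
[452. 264.] 6410 [0.4578 0.5039 0.18  ] tool mm [-31.6  98.6  44.8]
[ 92. 244.] 786 [0.5221 0.2366 0.18  ] tool mm [ -13.5 -175.6   44.5]
```

Emit:
{"name": "carry_out", "arguments": {
  "increments": [
    {"claw":50,"dx":4,"dy":-41,"dz":0,"wx":0,"wy":0,"wz":0},
    {"claw":50,"dx":4,"dy":-41,"dz":0,"wx":0,"wy":0,"wz":0},
    {"claw":50,"dx":4,"dy":-41,"dz":0,"wx":0,"wy":0,"wz":0},
    {"claw":50,"dx":4,"dy":-41,"dz":0,"wx":0,"wy":0,"wz":0},
    {"claw":50,"dx":4,"dy":-41,"dz":0,"wx":0,"wy":0,"wz":0},
    {"claw":50,"dx":0,"dy":0,"dz":40,"wx":0,"wy":0,"wz":0},
    {"claw":50,"dx":0,"dy":0,"dz":0,"wx":0,"wy":0,"wz":0},
    {"claw":50,"dx":0,"dy":0,"dz":0,"wx":0,"wy":0,"wz":0}
  ]
}}

```text
t: 21.8
ee_pos: [0.4987, 0.1989, 0.1846]
tool_rot: [[-0.955, -0.298, -0.005], [-0.298, 0.955, -0.0], [0.004, 0.001, -1.0]]
wrist_force: [0.7, 0.1, -0.5]
width: 0.0501
grip_force: 0.0
```

```bash
python3 -c "
from h import *
s,im=look('w15',(.498,.199,.1275),197.1,.158)"
```

```text
t 21.8 tcp [0.4987 0.1989 0.1846] F [ 0.7  0.1 -0.5] w 0.0501 j [22. 20.  1. 72.  0.  4.]
turn [ 0.07 -0.25  0.24] shift [ 0.6  0.3 57.1]
[634. 221.] 303 [0.4255 0.3909 0.158 ] tool mm [ 12.5 205.   26.9]
[325. 240.] 924 [0.5004 0.1994 0.158 ] tool mm [-1.9 -0.1 26.6]
[625. 318.] 2396 [0.4947 0.435  0.158 ] tool mm [-66.7 226.5  26.6]
[328. 292.] 851 [0.5396 0.2138 0.158 ] tool mm [-43.6   2.   26.5]
```

Emit:
{"name": "carry_out", "arguments": {
  "increments": [
    {"claw":50,"dx":0,"dy":0,"dz":30,"wx":0,"wy":0,"wz":0},
    {"claw":50,"dx":0,"dy":0,"dz":27,"wx":0,"wy":0,"wz":0},
    {"claw":50,"dx":0,"dy":0,"dz":0,"wx":0,"wy":0,"wz":0},
    {"claw":50,"dx":0,"dy":0,"dz":0,"wx":0,"wy":0,"wz":0}
  ]
}}

```text
t: 22.35
ee_pos: [0.4997, 0.1995, 0.1293]
tool_rot: [[-0.954, -0.298, -0.001], [-0.298, 0.954, 0.001], [0.001, 0.001, -1.0]]
wrist_force: [0.4, 0.3, 0.9]
width: 0.0499
grip_force: 0.0
```

```bash
python3 -c "
from h import *
s,im=look('w16',(.498,.199,.1275),197.1,.158)"
```

```text
t 22.35 tcp [0.4997 0.1995 0.1293] F [0.4 0.3 0.9] w 0.0499 j [22. 22. -4. 64.  0.  4.]
turn [ 0.08 -0.04  0.25] shift [1.8 0.1 1.8]
[324. 287.] 1832 [0.4988 0.1989 0.158 ] tool mm [  1.1  -0.3 -28.7]
[328. 339.] 624 [0.5289 0.2101 0.158 ] tool mm [-31.    1.4 -28.7]
```

Emit:
{"name": "carry_out", "arguments": {
  "increments": [
    {"claw":50,"dx":0.8,"dy":0,"dz":1.5,"wx":0,"wy":0,"wz":0},
    {"claw":10,"dx":0,"dy":0,"dz":0,"wx":0,"wy":0,"wz":0},
    {"claw":10,"dx":0,"dy":0,"dz":0,"wx":0,"wy":0,"wz":0},
    {"claw":10,"dx":0,"dy":0,"dz":0,"wx":0,"wy":0,"wz":0},
    {"claw":10,"dx":0,"dy":0,"dz":0,"wx":0,"wy":0,"wz":0}
  ]
}}

```text
t: 23.02
ee_pos: [0.4984, 0.1987, 0.1268]
tool_rot: [[-0.955, -0.298, -0.002], [-0.298, 0.955, 0.001], [0.002, 0.002, -1.0]]
wrist_force: [-0.7, 0.8, 5.1]
width: 0.0213
grip_force: 59.2
```

Emit:
{"name": "carry_out", "arguments": {
  "increments": [
    {"claw":10,"dx":0,"dy":0,"dz":-20,"wx":0,"wy":0,"wz":0},
    {"claw":10,"dx":0,"dy":0,"dz":-30,"wx":0,"wy":0,"wz":0},
    {"claw":10,"dx":0,"dy":0,"dz":-35,"wx":0,"wy":0,"wz":0},
    {"claw":10,"dx":0,"dy":0,"dz":-25,"wx":0,"wy":0,"wz":0},
    {"claw":10,"dx":0,"dy":0,"dz":0,"wx":0,"wy":0,"wz":0},
    {"claw":10,"dx":0,"dy":0,"dz":0,"wx":0,"wy":0,"wz":0}
  ]
}}

```text
t: 23.78
ee_pos: [0.4976, 0.1981, 0.2346]
tool_rot: [[-0.955, -0.298, -0.006], [-0.298, 0.955, -0.001], [0.006, 0.001, -1.0]]
wrist_force: [0.1, 0.5, -1.1]
width: 0.0211
grip_force: 58.7
```

```bash
python3 -c "
from h import *
s,im=look('w17',(.4980,.4165,.235),197.1,.265)"
```

```text
t 23.77 tcp [0.4976 0.1981 0.2346] F [ 0.1  0.5 -1.1] w 0.0211 j [22. 18.  7. 79.  0.  4.]
turn [ 0.05 -0.33  0.21] shift [-64.6 208.7  -0.4]
[584. 198.] 1024 [0.4204 0.2899 0.265 ] tool mm [ 46.6 110.7 -30.1]
[592. 289.] 5387 [0.459  0.3202 0.265 ] tool mm [  0.7 128.1 -30.3]
[324. 292.] 1862 [0.4987 0.1981 0.265 ] tool mm [ -0.9  -0.3 -30.4]
```

Emit:
{"name": "carry_out", "arguments": {
  "increments": [
    {"claw":10,"dx":-13,"dy":41.7,"dz":0,"wx":0,"wy":0,"wz":0},
    {"claw":10,"dx":-13,"dy":41.7,"dz":0,"wx":0,"wy":0,"wz":0},
    {"claw":10,"dx":-13,"dy":41.7,"dz":0,"wx":0,"wy":0,"wz":0},
    {"claw":10,"dx":-13,"dy":41.7,"dz":0,"wx":0,"wy":0,"wz":0},
    {"claw":10,"dx":-13,"dy":41.7,"dz":0,"wx":0,"wy":0,"wz":0},
    {"claw":10,"dx":0,"dy":0,"dz":25,"wx":0,"wy":0,"wz":0},
    {"claw":10,"dx":0,"dy":0,"dz":0,"wx":0,"wy":0,"wz":0},
    {"claw":10,"dx":0,"dy":0,"dz":0,"wx":0,"wy":0,"wz":0}
  ]
}}

```text
t: 24.82
ee_pos: [0.4981, 0.4161, 0.2107]
tool_rot: [[-0.955, -0.297, -0.005], [-0.297, 0.955, -0.001], [0.005, 0.0, -1.0]]
wrist_force: [0.4, 1.0, 0.1]
width: 0.0209
grip_force: 58.9
```

```bash
python3 -c "
from h import *
s,im=look('w18',(.498,.4165,.15),197.1,.18)"
```

```text
t 24.82 tcp [0.4981 0.4161 0.2107] F [0.4 1.  0.1] w 0.0209 j [40. 32. 25. 83.  0. 23.]
turn [ 0.03 -0.28  0.18] shift [-0.   0.4 60.7]
[313. 110.] 1115 [0.4213 0.3851 0.18  ] tool mm [82.4 -6.9 31.1]
[321. 178.] 942 [0.4598 0.4017 0.18  ] tool mm [40.7 -2.4 30.9]
[ 59. 201.] 1057 [0.5264 0.2405 0.18  ] tool mm [  25.  -176.1   30.8]
[449. 255.] 11566 [0.4865 0.505  0.18  ] tool mm [-15.5  88.3  30.7]
[324. 292.] 1864 [0.5426 0.4297 0.18  ] tool mm [-46.6  -0.3  30.5]
```

Emit:
{"name": "carry_out", "arguments": {
  "increments": [
    {"claw":10,"dx":0,"dy":0.5,"dz":0,"wx":0,"wy":0,"wz":0},
    {"claw":10,"dx":0,"dy":0,"dz":25,"wx":0,"wy":0,"wz":0},
    {"claw":10,"dx":0,"dy":0,"dz":15,"wx":0,"wy":0,"wz":0},
    {"claw":10,"dx":0,"dy":0,"dz":9,"wx":0,"wy":0,"wz":0},
    {"claw":10,"dx":0,"dy":0,"dz":0,"wx":0,"wy":0,"wz":0}
  ]
}}

```text
t: 25.5
ee_pos: [0.4977, 0.417, 0.1616]
tool_rot: [[-0.955, -0.297, -0.005], [-0.297, 0.955, -0.001], [0.005, 0.001, -1.0]]
wrist_force: [0.9, -0.5, 0.1]
width: 0.0213
grip_force: 58.9
```

Emit:
{"name": "carry_out", "arguments": {
  "increments": [
    {"claw":10,"dx":0,"dy":0,"dz":6,"wx":0,"wy":0,"wz":0},
    {"claw":10,"dx":0,"dy":0,"dz":4,"wx":0,"wy":0,"wz":0},
    {"claw":10,"dx":0,"dy":0,"dz":1.5,"wx":0,"wy":0,"wz":0},
    {"claw":10,"dx":0,"dy":0,"dz":0,"wx":0,"wy":0,"wz":0}
  ]
}}

```text
t: 26.0
ee_pos: [0.4979, 0.4173, 0.1506]
tool_rot: [[-0.955, -0.298, -0.004], [-0.298, 0.955, 0.0], [0.003, 0.001, -1.0]]
wrist_force: [-0.0, -0.5, 0.2]
width: 0.0214
grip_force: 58.9
```

Emit:
{"name": "carry_out", "arguments": {
  "increments": [
    {"claw":10,"dx":0,"dy":0,"dz":1.2,"wx":0,"wy":0,"wz":0},
    {"claw":10,"dx":0,"dy":0,"dz":0,"wx":0,"wy":0,"wz":0},
    {"claw":50,"dx":0,"dy":0,"dz":0,"wx":0,"wy":0,"wz":0},
    {"claw":50,"dx":0,"dy":0,"dz":0,"wx":0,"wy":0,"wz":0},
    {"claw":50,"dx":0,"dy":0,"dz":0,"wx":0,"wy":0,"wz":0},
    {"claw":50,"dx":0,"dy":0,"dz":-25,"wx":0,"wy":0,"wz":0},
    {"claw":50,"dx":0,"dy":0,"dz":-50,"wx":0,"wy":0,"wz":0},
    {"claw":50,"dx":0,"dy":0,"dz":0,"wx":0,"wy":0,"wz":0},
    {"claw":50,"dx":0,"dy":0,"dz":0,"wx":0,"wy":0,"wz":0}
  ]
}}

```text
t: 27.12
ee_pos: [0.4982, 0.4173, 0.2246]
tool_rot: [[-0.955, -0.298, -0.003], [-0.298, 0.955, 0.0], [0.003, 0.001, -1.0]]
wrist_force: [0.7, 0.4, -0.0]
width: 0.0498
grip_force: 0.0
```

```bash
python3 -c "
from h import *
s,im=look('w19',(.539,.2135,.224),197.1,.18)"
```

```text
t 27.12 tcp [0.4982 0.4173 0.2246] F [ 0.7  0.4 -0. ] w 0.0498 j [40. 32. 26. 85.  0. 23.]
turn [ 0.08 -0.16  0.21] shift [  20.9 -206.8    0.6]
[312. 109.] 959 [0.4213 0.3851 0.18  ] tool mm [82.8 -7.9 44.8]
[320. 173.] 814 [0.4599 0.4018 0.18  ] tool mm [41.  -3.5 44.7]
[ 72. 195.] 911 [0.5275 0.2391 0.18  ] tool mm [  25.  -179.    44.4]
[448. 246.] 9832 [0.4855 0.5108 0.18  ] tool mm [-15.9  93.   44.7]
[325. 230.] 751 [0.5003 0.4183 0.18  ] tool mm [-2.5  0.2 44.6]
```

Vial 3 is in: its cap lies on the home-height row line. Now vial 4.

Emit:
{"name": "carry_out", "arguments": {
  "increments": [
    {"claw":50,"dx":4.2,"dy":-41.4,"dz":0,"wx":0,"wy":0,"wz":0},
    {"claw":50,"dx":4.2,"dy":-41.4,"dz":0,"wx":0,"wy":0,"wz":0},
    {"claw":50,"dx":4.2,"dy":-41.4,"dz":0,"wx":0,"wy":0,"wz":0},
    {"claw":50,"dx":4.2,"dy":-41.4,"dz":0,"wx":0,"wy":0,"wz":0},
    {"claw":50,"dx":4.2,"dy":-41.4,"dz":0,"wx":0,"wy":0,"wz":0},
    {"claw":50,"dx":0,"dy":0,"dz":40,"wx":0,"wy":0,"wz":0},
    {"claw":50,"dx":0,"dy":0,"dz":0,"wx":0,"wy":0,"wz":0},
    {"claw":50,"dx":0,"dy":0,"dz":0,"wx":0,"wy":0,"wz":0}
  ]
}}

```text
t: 28.18
ee_pos: [0.5393, 0.2138, 0.1843]
tool_rot: [[-0.955, -0.298, -0.005], [-0.298, 0.955, -0.0], [0.004, 0.001, -1.0]]
wrist_force: [0.6, -0.0, 0.1]
width: 0.0501
grip_force: 0.0
```

```bash
python3 -c "
from h import *
s,im=look('w20',(.539,.2135,.1275),197.1,.158)"
```

```text
t 28.18 tcp [0.5393 0.2138 0.1843] F [ 0.6 -0.   0.1] w 0.0501 j [22. 24.  8. 74.  0.  4.]
turn [ 0.07 -0.25  0.25] shift [ 0.4 -0.2 56.8]
[636. 221.] 172 [0.4659 0.4066 0.158 ] tool mm [ 12.5 206.   26.6]
[325. 241.] 920 [0.5412 0.2145 0.158 ] tool mm [-2.1  0.1 26.3]
[625. 309.] 1920 [0.5279 0.4443 0.158 ] tool mm [-58.  223.5  26.3]
```

Emit:
{"name": "carry_out", "arguments": {
  "increments": [
    {"claw":50,"dx":0,"dy":0,"dz":30,"wx":0,"wy":0,"wz":0},
    {"claw":50,"dx":0,"dy":0,"dz":27,"wx":0,"wy":0,"wz":0},
    {"claw":50,"dx":0,"dy":0,"dz":0,"wx":0,"wy":0,"wz":0},
    {"claw":50,"dx":0,"dy":0,"dz":0,"wx":0,"wy":0,"wz":0}
  ]
}}

```text
t: 28.72
ee_pos: [0.5404, 0.2143, 0.1291]
tool_rot: [[-0.954, -0.298, -0.001], [-0.298, 0.954, 0.001], [0.001, 0.001, -1.0]]
wrist_force: [0.1, 1.4, -0.6]
width: 0.05
grip_force: 0.0
```

```bash
python3 -c "
from h import *
s,im=look('w21',(.539,.2135,.1275),197.1,.158)"
```

```text
t 28.73 tcp [0.5404 0.2143 0.1291] F [ 0.1  1.4 -0.6] w 0.05 j [22. 26.  3. 67.  0.  4.]
turn [ 0.08 -0.04  0.25] shift [ 1.5 -0.4  1.6]
[325. 287.] 1839 [0.5396 0.214  0.158 ] tool mm [  0.8  -0.1 -28.9]
```

Emit:
{"name": "carry_out", "arguments": {
  "increments": [
    {"claw":50,"dx":0.8,"dy":0,"dz":1.5,"wx":0,"wy":0,"wz":0},
    {"claw":10,"dx":0,"dy":0,"dz":0,"wx":0,"wy":0,"wz":0},
    {"claw":10,"dx":0,"dy":0,"dz":0,"wx":0,"wy":0,"wz":0},
    {"claw":10,"dx":0,"dy":0,"dz":0,"wx":0,"wy":0,"wz":0},
    {"claw":10,"dx":0,"dy":0,"dz":0,"wx":0,"wy":0,"wz":0}
  ]
}}

```text
t: 29.4
ee_pos: [0.539, 0.2134, 0.1265]
tool_rot: [[-0.955, -0.298, -0.002], [-0.298, 0.955, 0.001], [0.002, 0.001, -1.0]]
wrist_force: [-0.6, -0.5, 4.1]
width: 0.0208
grip_force: 59.2
```

Emit:
{"name": "carry_out", "arguments": {
  "increments": [
    {"claw":10,"dx":0,"dy":0,"dz":-20,"wx":0,"wy":0,"wz":0},
    {"claw":10,"dx":0,"dy":0,"dz":-30,"wx":0,"wy":0,"wz":0},
    {"claw":10,"dx":0,"dy":0,"dz":-35,"wx":0,"wy":0,"wz":0},
    {"claw":10,"dx":0,"dy":0,"dz":-25,"wx":0,"wy":0,"wz":0},
    {"claw":10,"dx":0,"dy":0,"dz":0,"wx":0,"wy":0,"wz":0},
    {"claw":10,"dx":0,"dy":0,"dz":0,"wx":0,"wy":0,"wz":0}
  ]
}}

```text
t: 30.15
ee_pos: [0.5383, 0.2129, 0.2342]
tool_rot: [[-0.955, -0.298, -0.006], [-0.298, 0.955, -0.001], [0.006, 0.001, -1.0]]
wrist_force: [0.8, -0.7, -1.1]
width: 0.0205
grip_force: 58.8
```

```bash
python3 -c "
from h import *
s,im=look('w22',(.5385,.4325,.235),197.1,.265)"
```

```text
t 30.15 tcp [0.5383 0.2129 0.2342] F [ 0.8 -0.7 -1.1] w 0.0205 j [22. 23. 14. 81.  0.  4.]
turn [ 0.06 -0.33  0.21] shift [-64.7 209.8  -0.8]
[599. 142.] 1229 [0.4388 0.2965 0.265 ] tool mm [ 70.3 109.4 -30.3]
[587. 198.] 1024 [0.4606 0.3056 0.265 ] tool mm [ 46.8 111.7 -30.4]
[596. 270.] 5751 [0.49   0.3304 0.265 ] tool mm [ 11.4 126.5 -30.6]
[325. 293.] 1870 [0.5396 0.213  0.265 ] tool mm [ -1.1  -0.2 -30.8]
```

Emit:
{"name": "carry_out", "arguments": {
  "increments": [
    {"claw":10,"dx":-13,"dy":42,"dz":0,"wx":0,"wy":0,"wz":0},
    {"claw":10,"dx":-13,"dy":42,"dz":0,"wx":0,"wy":0,"wz":0},
    {"claw":10,"dx":-13,"dy":42,"dz":0,"wx":0,"wy":0,"wz":0},
    {"claw":10,"dx":-13,"dy":42,"dz":0,"wx":0,"wy":0,"wz":0},
    {"claw":10,"dx":-13,"dy":42,"dz":0,"wx":0,"wy":0,"wz":0},
    {"claw":10,"dx":0,"dy":0,"dz":25,"wx":0,"wy":0,"wz":0},
    {"claw":10,"dx":0,"dy":0,"dz":0,"wx":0,"wy":0,"wz":0},
    {"claw":10,"dx":0,"dy":0,"dz":0,"wx":0,"wy":0,"wz":0}
  ]
}}

```text
t: 31.2
ee_pos: [0.5383, 0.4323, 0.2104]
tool_rot: [[-0.955, -0.297, -0.005], [-0.297, 0.955, -0.001], [0.005, 0.0, -1.0]]
wrist_force: [0.2, -0.7, -0.2]
width: 0.0209
grip_force: 58.9
```

```bash
python3 -c "
from h import *
s,im=look('w23',(.5385,.4325,.15),197.1,.18)"
```

```text
t 31.2 tcp [0.5383 0.4323 0.2104] F [ 0.2 -0.7 -0.2] w 0.0209 j [39. 38. 34. 87.  0. 21.]
turn [ 0.03 -0.28  0.18] shift [-0.2  0.1 60.4]
[307.  29.] 1580 [0.4224 0.3858 0.18  ] tool mm [124.3 -10.   31. ]
[315. 109.] 1124 [0.4609 0.4021 0.18  ] tool mm [82.8 -5.9 30.8]
[449. 228.] 13900 [0.5078 0.5116 0.18  ] tool mm [ 5.4 84.7 30.4]
[322. 181.] 939 [0.5018 0.4188 0.18  ] tool mm [38.7 -2.1 30.6]
[324. 293.] 1874 [0.5832 0.446  0.18  ] tool mm [-47.1  -0.2  30.1]
```

Emit:
{"name": "carry_out", "arguments": {
  "increments": [
    {"claw":10,"dx":-0.8,"dy":0.5,"dz":0,"wx":0,"wy":0,"wz":0},
    {"claw":10,"dx":0,"dy":0,"dz":25,"wx":0,"wy":0,"wz":0},
    {"claw":10,"dx":0,"dy":0,"dz":15,"wx":0,"wy":0,"wz":0},
    {"claw":10,"dx":0,"dy":0,"dz":9,"wx":0,"wy":0,"wz":0},
    {"claw":10,"dx":0,"dy":0,"dz":0,"wx":0,"wy":0,"wz":0}
  ]
}}

```text
t: 31.88
ee_pos: [0.5386, 0.4334, 0.1612]
tool_rot: [[-0.955, -0.297, -0.005], [-0.297, 0.955, -0.001], [0.005, 0.001, -1.0]]
wrist_force: [-0.8, 0.1, -0.2]
width: 0.0208
grip_force: 58.9
```

Emit:
{"name": "carry_out", "arguments": {
  "increments": [
    {"claw":10,"dx":0,"dy":0,"dz":6,"wx":0,"wy":0,"wz":0},
    {"claw":10,"dx":0,"dy":0,"dz":4,"wx":0,"wy":0,"wz":0},
    {"claw":10,"dx":0,"dy":0,"dz":1.5,"wx":0,"wy":0,"wz":0},
    {"claw":10,"dx":0,"dy":0,"dz":0,"wx":0,"wy":0,"wz":0}
  ]
}}

```text
t: 32.38
ee_pos: [0.5389, 0.4338, 0.1503]
tool_rot: [[-0.955, -0.298, -0.003], [-0.298, 0.955, 0.0], [0.003, 0.001, -1.0]]
wrist_force: [-0.5, 0.1, -0.7]
width: 0.0211
grip_force: 58.9
```

Emit:
{"name": "carry_out", "arguments": {
  "increments": [
    {"claw":10,"dx":0,"dy":0,"dz":1.2,"wx":0,"wy":0,"wz":0},
    {"claw":10,"dx":0,"dy":0,"dz":0,"wx":0,"wy":0,"wz":0},
    {"claw":50,"dx":0,"dy":0,"dz":0,"wx":0,"wy":0,"wz":0},
    {"claw":50,"dx":0,"dy":0,"dz":0,"wx":0,"wy":0,"wz":0},
    {"claw":50,"dx":0,"dy":0,"dz":0,"wx":0,"wy":0,"wz":0},
    {"claw":50,"dx":0,"dy":0,"dz":-25,"wx":0,"wy":0,"wz":0},
    {"claw":50,"dx":0,"dy":0,"dz":-50,"wx":0,"wy":0,"wz":0},
    {"claw":50,"dx":0,"dy":0,"dz":-50,"wx":0,"wy":0,"wz":0},
    {"claw":50,"dx":0,"dy":0,"dz":0,"wx":0,"wy":0,"wz":0},
    {"claw":50,"dx":0,"dy":0,"dz":0,"wx":0,"wy":0,"wz":0}
  ]
}}

```text
t: 33.62
ee_pos: [0.5393, 0.4337, 0.274]
tool_rot: [[-0.955, -0.298, -0.003], [-0.298, 0.955, 0.0], [0.003, 0.001, -1.0]]
wrist_force: [0.2, -1.0, -0.2]
width: 0.0503
grip_force: 0.0
```

```bash
python3 -c "
from h import *
s,im=look('w24',(.5385,.4325,.25),197.1,.18)
si=snapshot('side')
a=cv2.resize(im[20:300,200:480],(400,400));b=cv2.resize(si[120:240,220:340],(400,400),interpolation=2)
cv2.imwrite('pics/w24c.png',np.hstack([a,b])[:,:,::-1])
for c,st in blobs(si,(95,120,80),(125,255,255),30):print(c.round(1),st[4],toplane(cam('side'),c,.175)[0].round(4))"
```

```text
t 33.62 tcp [0.5393 0.4337 0.274 ] F [ 0.2 -1.  -0.2] w 0.0503 j [39. 38. 44. 96.  0. 21.]
turn [ 0.07 -0.18  0.21] shift [ 1.1 -0.9 24. ]
[310.  49.] 778 [0.4222 0.3857 0.18  ] tool mm [125.8 -11.2  94.4]
[316. 107.] 600 [0.4609 0.4022 0.18  ] tool mm [83.9 -6.9 94.2]
[430. 211.] 10718 [0.5162 0.5273 0.18  ] tool mm [-6.  96.1 94.1]
[321. 162.] 520 [0.5022 0.419  0.18  ] tool mm [39.5 -3.1 94.1]
[325. 209.] 494 [0.5422 0.4353 0.18  ] tool mm [-3.5  0.5 94. ]
[328. 341.] 415 [0.6875 0.4835 0.18  ] tool mm [-156.6    3.3   93.5]
[345.7 142.9] 92 [0.6945 0.4048 0.175 ]
[291.2 147.5] 39 [0.5436 0.4291 0.175 ]
[278.1 151.4] 41 [0.5024 0.4115 0.175 ]
[263.8 155.5] 44 [0.4607 0.3957 0.175 ]
[249.7 159.5] 56 [0.4215 0.3801 0.175 ]
```

View pics/w24c.png

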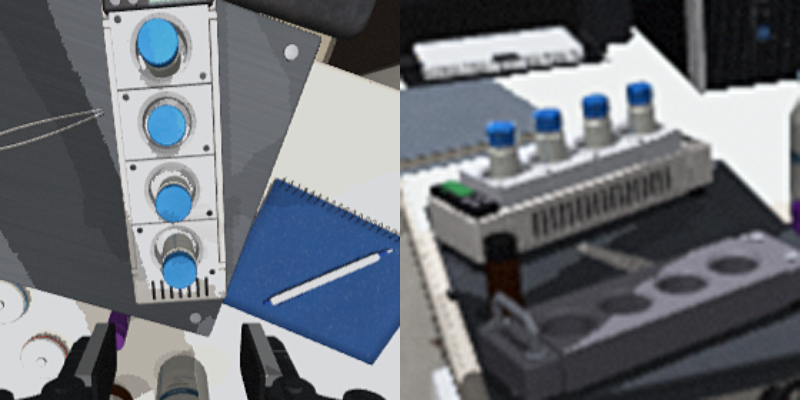

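All four vials stand upright at home height, one in each block (side crop caps at (500,133), (547,118), (596,104) and (638,92)). The rack is empty and the gripper is clear, so I'm handing in.

```bash
python3 -c "
from plant import r
print(r.close_job())"
```

```text
the job is handed in; nothing more can be done
None
```

I moved all four vials one at a time, in order from the bow handle; in the last pictures each stands upright and right down in its block. I handed the job in at about 34 s of the 83 s allowed; my first grip on vial 1 was off-centre, so I let go and gripped it again before lifting.

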